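# Seat a router tool holder in the bench stand and lock it

### The job

Get the collet-chuck tool holder (the one with the wide, notched nut) ready for a cutter change: take it from the plywood rack and set its taper into the bench stand, turning it until its two slots drop over the stand's two keys and it sits fully home. Then push the lock slide all the way in so that its tongue holds the holder's flange. Be gentle: never force or drop the holder onto the stand or ram the lock against it, and leave the other holder in the rack and everything else on the table where it is.

Things in the scene. Friction and masses are not known exactly. Their poses are not given: they have to be found in the camera images.
- collet_chuck: Tool holder to be moved: steel, 0.3 to 0.6 kg. Origin on its axis at the UNDERSIDE of the flange, z up. Below: taper 50 mm long (31.75 mm wide at -2.5 mm, 7 mm narrower per 24 mm), thin stud down to -72 mm. Flange 50 mm wide, 0 to 19 mm, V groove at 6 to 13 mm. Two slots 16 mm wide, 7 mm deep, through the rim at its +y and -y sides (a half turn changes nothing).
- nut (a point): Centre of the collet chuck's nut, 46 mm above its origin on its axis, axes as the holder. The nut is dark, round, 40 mm wide, from 28 to 57 mm above the origin, six notches; the place to grip. Flat top at 60 mm. Between flange and nut a neck 34 mm wide.
- slim_chuck: The other tool holder, which stays in the rack: same taper and flange, but a bare slim nose 26 mm in diameter, its top 88 mm above the flange's underside. Same frame as the collet chuck.
- tool_rack: Fixed plywood rack, 90 x 256 mm, top 100 mm above the table. Origin at table height under its centre. Two through pockets 35 mm wide at y = +64 and -64 mm. A holder's flange lies on the rack's top (its origin is then 100 mm above the table); it can shift 1 mm and turn freely there. Either holder may be in either pocket, turned anyhow.
- stand: Fixed bench stand: grey round body 74 mm wide on a 130 x 120 mm foot. Origin at table height on the socket's axis, z up. Top face 95 mm above the table, with a taper socket matching the holder, and round its mouth a clamped key ring with two keys, 9 mm above the top face, 13.6 mm wide, 20.5 to 33.5 mm from the axis. The lock's guide, 18 mm above the top face, is 35 to 85 mm out on the -x side.
- seat (a point): Point on the stand's axis, 97.5 mm above the table, where the holder's origin lies when fully home; axes as the stand. The keys stand near the +y and -y sides, but their ring is clamped up to 25 degrees off either way, which is not measured: find it by eye or feel. Slots fit keys within 3 degrees of turn; else the holder rides on the keys, 6.5 mm too high, with 1 mm of play.
- lock (a joint): Lock slide of the stand, in m: 0 = drawn out, 0.0135 = pushed in to its stop (along the stand's +x, towards its axis). Takes 3 N to move and stays where it is left. Its flat tongue, 4.5 mm thick, enters the V groove of a holder that is fully home and strikes and tips one that is not.
- lock_knob (a point): Centre of the lock slide's black round knob, 18 mm wide, 119 to 144 mm above the table (this point is at 132 mm), clear all round; 96 mm from the stand's axis on its -x side when the lock is drawn out. Moves with the slide; axes as the stand.
- set_up_block: Loose bystander: aluminium block 50 x 70 x 25 mm, between rack and stand; origin at its underside.
- pliers: Loose bystander: blue-handled pliers.
- tape: Loose bystander: tape measure, 62 mm high.
- screwdriver: Loose bystander: screwdriver with a yellow handle.
- sander: Loose bystander: sanding block.
- tin: Loose bystander: round tin, 70 mm in diameter.
- marker: Loose bystander: black felt marker.
Not all that is in view belongs to the job. What is shaped like the collet_chuck but orange is not meant. Leave any blue look-alike of the slim_chuck alone.

How it is judged:
On the way:
1. the collet chuck sits fully home in the stand's taper, its slots over the keys, with the lock still drawn back (horizontal distance between collet_chuck and seat below 0.0018 m and z of collet_chuck in the frame of seat below 0.0018 m and angle between collet_chuck's own z axis and vertical below 0.035 rad and value of joint lock below 0.006 m), for 0.2 s.
At the end, for the whole second after the job is handed in: The collet chuck sits in the stand within 1.8 mm of the seat point sideways and at most 1.8 mm above it, upright to 2 degrees (so its slots are over the keys), released and at rest; the lock slide is in by at least 11.5 mm; the slim holder still hangs in its rack pocket (horizontal distance between collet_chuck and seat below 0.0018 m and z of collet_chuck in the frame of seat below 0.0018 m and angle between collet_chuck's own z axis and vertical below 0.035 rad and value of joint lock above 0.0115 m and linear speed of collet_chuck below 0.01 m/s and height (world z) of slim_chuck above 0.098 m and distance of slim_chuck from where it was at the start of the episode below 0.01 m and contact force between collet_chuck and the fingers below 0.1 N); the robot touches nothing.
It fails at once if the holder pressed against the keys or the lock slide with more than 35 N on any one of them (contact force between collet_chuck and key_ring_c0 above 35 N or contact force between collet_chuck and key_ring_c1 above 35 N or contact force between collet_chuck and lock_c0 above 35 N).
It fails at once if the holder rammed into the taper: over 260 N of wedge force, summed round the taper (a straight push of some 40 N) (contact force between collet_chuck and stand above 260 N).
It fails at once if the holder dropped into the stand: faster than 0.45 m/s in the last 30 mm (horizontal distance between collet_chuck and seat below 0.02 m and z of collet_chuck in the frame of seat below 0.03 m and linear speed of collet_chuck above 0.45 m/s).
It fails at once if the slim holder taken from its pocket or shifted by more than 10 mm (distance of slim_chuck from where it was at the start of the episode above 0.01 m).
It fails at once if a loose bystander moved by more than 20 mm (distance of any of set_up_block, pliers, tape, screwdriver, sander, tin, marker from where it was at the start of the episode above 0.02 m).
It also fails if it takes over 72 s, if anything falls off the work surface, if the arm or the gripper's body presses on something with over 40 N, if the wrist force passes 120 N, or if a joint passes its speed limit or range.

### The arm

A 7-joint arm with a two-finger parallel gripper is mounted at the origin on a cart in front of the work surface, level with it; the furniture and walls round the work are solid. World frame = base frame: x ahead of the robot, y to its left, z up, the work surface at z = 0. Lengths are in m, angles in rad, forces in N, time in s.
With the tool pointing down it reaches from about 0.425 to 0.925 m from the base axis. Payload 6.8 kg.
Tool frame: the origin (TCP) lies midway between the tips of the shut fingers; the grasp point (between the pads) lies 19 mm behind it; z points along the fingers, y is the line along which they close (so a half turn about z gives the same grasp; the last joint's range is limited). The gripper opens to 85 mm and grips with 20 to 120 N. Pads are 22 mm wide; open, the fingers measure 114 mm over their backs; the gripper's body (76 mm by 85 mm) begins 54 mm behind the grasp point. The pads swing forward as they close: fully open they stand 13 mm farther back than shut.
Start: joints at [-1.261, 0.477, 0.022, 1.555, -0.011, 1.109, -0.083], TCP at [0.274, 0.617, 0.231] pointing down, gripper open.
Joint ranges: [-2.96, 2.96], [-0.34, 2.1], [-1.41, 1.46], [0.24, 2.44], [-1.37, 4.51], [0.17, 1.92], [-2.96, 2.96]. Speed limits (rad/s): [2.39, 2.39, 3.14, 3.14, 3.14, 3.14, 3.14].

### API

Orientations are given as a unit quaternion [w, x, y, z].
In Python, from station import bot gives the robot as it stands.
- The arm moves only by the tool jog_arm, never from a script. Its argument "rows" is a list of rows, each an object of numbers: "fingers": the finger opening in mm, from 0 to 85.4; "x", "y", "z": the shift along the tool's x, y, z in mm; "ax", "ay", "az": the turn, a rotation vector about the tool's x, y, z in degrees. A call has exactly 8 rows; each row shifts and turns the commanded pose from where the row before left it, along the tool's axes as they then stand; what a row does not reach is not made up. A row lasts 1/10 s, in which the tool goes at most 50 mm and 8.59 degrees, less where a joint would pass 70% of its speed; a pose out of reach is approached as far as the arm can. A call with a gripper value outside its range is refused whole. The fingers move at their own pace and stop on an object; "force" is the grip in N (left out, the last holds). Time passes only in rows, so rows that do not move let the fingers close, or fill a call up. It gives the time, the measured TCP pose, the force, the opening and the grip force at its end, in the units of the state.
- bot.get_obs(): the state, without advancing time (a new reading comes with each control period).
- bot.read_camera(name): name is "side" or "top" or "wrist"; returns a dict with "pixels" (480x640x3 uint8, red, green, blue), "vertical_fov" (degrees; the focal length in pixels is half the picture's height over the tangent of half this angle, whatever the lens; pixels are square), "cx", "cy" (the principal point, pixels), "dist_coeffs" ([k1, k2, p1, p2, k3] as OpenCV has them; the pictures are not rectified), "world_from_camera" (4x4, takes a point from camera to world coordinates). Camera axes: x right, y down, z forward; pixel columns grow to the right and rows downward; lengths in m; the calibration is good to about 2 mm. A picture is of the moment at which its call begins. There is no depth.
- bot.hand_in(): hands the job in; it is judged then, once.
The state is a dict: "t": time; "q": joint angles; "joint_vel": joint speeds; "joint_torque": joint torques, N m; "eef_pos": TCP position; "tool_rot": TCP orientation; "contact_force": force on the tool from outside, world axes, zero at the start; "torque": the same for the moment, N m; "gripper_width": opening from 0.0 (shut) to 1.0 (fully open); "grasp_force": force on a finger pad.
Only numpy, scipy, OpenCV 4.12 (cv2) and the standard library are available. Lean on these libraries where they do the work, as an engineer would, in place of code of your own. Each camera call takes 0.05 s, during which the arm holds its last target. There are 200 camera calls.

## Working session

There is one attempt and no reset: what is moved stays moved. The work goes in short steps, Python scripts to look and compute and a tool call to move; the robot and the scene stay as the last step left them, time stands still between calls to the robot, and variables do not carry over. Pictures are saved under pics/ and viewed, at most 10 in all, crops included, and the job is handed in when it is done.

Besides the shell and the picture viewer there is one more tool, called after "Call:" in YAML: its name, and indented under it one key for each argument. jog_arm: Moves the arm, as the interface text tells. Its arguments: {"type":"object","properties":{"rows":{"type":"array","items":{"type":"object","properties":{"fingers":{"type":"number"},"x":{"type":"number"},"y":{"type":"number"},"z":{"type":"number"},"ax":{"type":"number"},"ay":{"type":"number"},"az":{"type":"number"}}}},"force":{"type":"number"}},"required":["rows"]}

```bash
mkdir -p pics; ls
cat > h.py <<'E'
import numpy as np, cv2, json
from station import bot
def cam(n,save=None):
    c=bot.read_camera(n); im=np.array(c["pixels"])[:,:,::-1].copy()
    f=240/np.tan(np.radians(c["vertical_fov"])/2)
    K=np.array([[f,0,c["cx"]],[0,f,c["cy"]],[0,0,1.]]);D=np.array(c["dist_coeffs"],float);T=np.array(c["world_from_camera"])
    if save: cv2.imwrite("pics/"+save,im)
    return im,K,D,T
def ray(c,uv):
    _,K,D,T=c; p=cv2.undistortPoints(np.array(uv,float).reshape(-1,1,2),K,D).reshape(-1,2)
    d=np.c_[p,np.ones(len(p))]@T[:3,:3].T; return T[:3,3],d
def onz(c,uv,z):
    o,d=ray(c,uv); return o+d*((z-o[2])/d[:,2])[:,None]
def proj(c,P):
    _,K,D,T=c; R=T[:3,:3].T; t=-R@T[:3,3]
    return cv2.projectPoints(np.array(P,float).reshape(-1,3),cv2.Rodrigues(R)[0],t,K,D)[0].reshape(-1,2)
E
python3 - <<'E'
from h import *
for n in ("top","side","wrist"):
    c=cam(n,n+"0.png"); print(n,np.round(c[3],3).tolist(),np.round(c[1][0],1),c[2])
o=bot.get_obs();print(o)
E
```

```text
pics
top [[0.002, -0.986, 0.168, 0.318], [-1.0, -0.005, -0.016, 0.004], [0.017, -0.168, -0.986, 1.455], [0.0, 0.0, 0.0, 1.0]] [587.5   0.  321.2] [-0.08241232  0.          0.          0.          0.        ]
side [[-0.998, 0.05, -0.044, 0.584], [0.062, 0.479, -0.876, 1.099], [-0.023, -0.877, -0.481, 0.699], [0.0, 0.0, 0.0, 1.0]] [482.2   0.  324.2] [-0.10003529  0.          0.          0.          0.        ]
wrist [[0.405, 0.881, 0.244, 0.212], [0.914, -0.39, -0.11, 0.646], [-0.002, 0.268, -0.963, 0.373], [0.0, 0.0, 0.0, 1.0]] [349.3   0.  317.9] [-0.00964137  0.          0.          0.          0.        ]
{'t': 0.15, 'q': array([-1.26109816,  0.47759272,  0.02236253,  1.55617291, -0.01149773,
        1.10931052, -0.08309296]), 'joint_vel': array([-1.56948915e-03, -4.06171966e-04, -4.11682146e-05, -3.47470177e-03,
       -1.69602571e-04, -4.70436973e-04, -5.94584180e-04]), 'joint_torque': array([ 3.51327144e-03, -5.96921682e+01,  1.61067545e+00, -2.81490219e+01,
        1.26827459e-02,  6.58280493e-03, -5.87355999e-06]), 'eef_pos': array([0.27371738, 0.61653632, 0.23058283]), 'tool_rot': array([-8.99149309e-05,  2.07376995e-01,  9.78260867e-01, -6.71560694e-04]), 'contact_force': array([ 0.2798589 , -0.0752888 , -0.66182316]), 'torque': array([ 0.0138251 ,  0.02987753, -0.0199601 ]), 'grasp_force': 0.0, 'gripper_width': 1.0008920524952984}
```

View pics/top0.png

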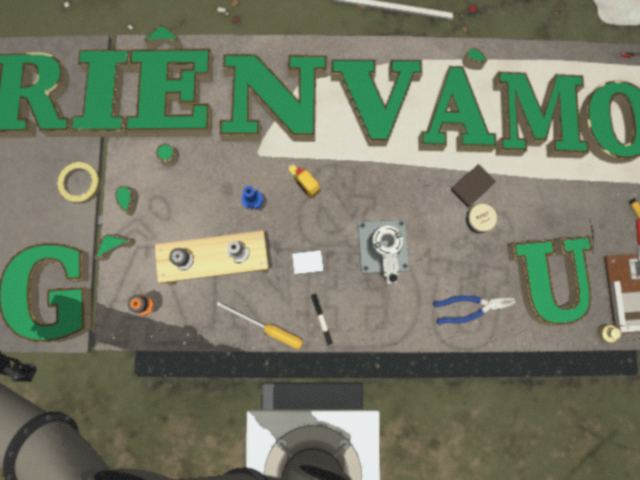

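View pics/side0.png

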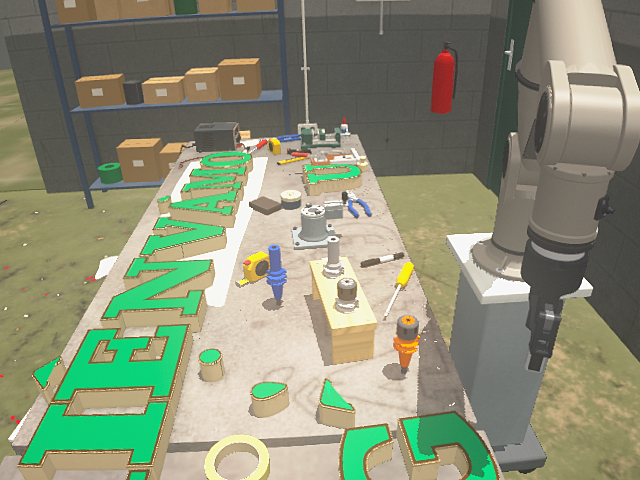

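The top view shows the plywood rack at (155–268, 232–282), with two holders in it. The one at (180,258) has a wide dark nut, and the slim one is at (238,250). The stand is at (386,243) with its lock knob near (391,278). Things that could be taken for the collet chuck are the rack holder (180,258), which I choose, the orange one (141,304) not meant, the slim one (238,250), and the blue one (252,197). I'll check the choice in a close crop.

Run:
```python
from h import *
a=cv2.imread("pics/top0.png")
A=cv2.resize(a[225:290,150:215],(400,400),interpolation=cv2.INTER_CUBIC)
B=cv2.resize(a[215:290,350:425],(400,400),interpolation=cv2.INTER_CUBIC)
cv2.imwrite("pics/crop1.png",np.hstack([A,B]))
c=cam("top")
hsv=cv2.cvtColor(c[0],cv2.COLOR_BGR2HSV)
m=cv2.inRange(hsv,(12,60,120),(32,255,255)); m[:225]=0;m[290:]=0;m[:,:150]=0;m[:,275:]=0
m=cv2.morphologyEx(m,cv2.MORPH_OPEN,np.ones((3,3)))
k=max(cv2.findContours(m,0,2)[0],key=cv2.contourArea)
r=cv2.minAreaRect(k);P=onz(c,cv2.boxPoints(r),0.1);print(np.round(P,4),[np.linalg.norm(P[i]-P[i-1]) for i in range(4)],P.mean(0))
for n,uv,z in (("nut",(181,257),.16),("slim",(235.5,245),.188),("stand",(387.5,239),.1),("knob",(391.5,277),.144),("block",(308,262),.025)):print(n,onz(c,[uv],z))
```

```text
[[0.5399 0.3781 0.1   ]
 [0.5755 0.1167 0.1   ]
 [0.4786 0.1026 0.1   ]
 [0.4435 0.361  0.1   ]] [np.float64(0.09794508821489685), np.float64(0.2638374044212055), np.float64(0.09799493316284495), np.float64(0.2607759698721462)] [0.50936777 0.23955926 0.1       ]
nut [[0.49991363 0.29551431 0.16      ]]
slim [[0.52312032 0.17084469 0.188     ]]
stand [[ 0.55343083 -0.17347497  0.1       ]]
knob [[ 0.45912834 -0.17534127  0.144     ]]
block [[0.50812188 0.01328611 0.025     ]]
```

View pics/crop1.png

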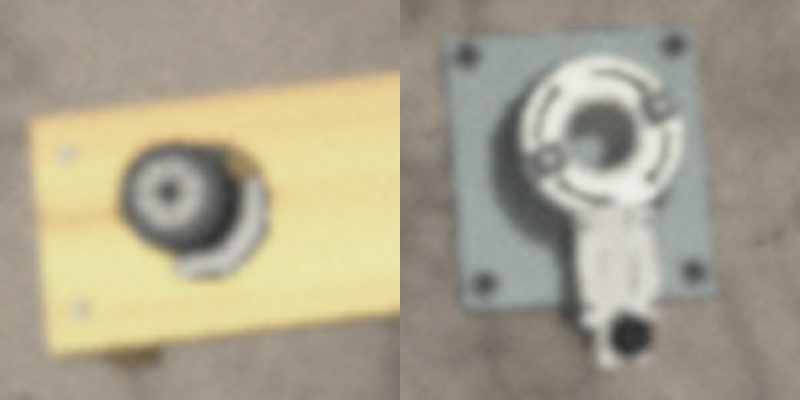

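The crop confirms the choice: a dark wide nut on a bright flange at about (181,257), and a brown slot patch at about (189,251). On the stand, the keys show at about (398.4,234.3) and (377.9,245), and the socket's mouth at about (387.5,239.7).

Run:
```python
from h import *
c=cam("top")
s=onz(c,[(189,251)],.1)[0]; k=onz(c,[(398.4,234.3),(377.9,245)],.104); kn=onz(c,[(391.5+(630-630)/5,215+335/5.333)],.144)[0]
n=np.array([.4999,.2955,0])
print("slot dir deg",np.degrees(np.arctan2(*(s-n)[[1,0]])),np.linalg.norm((s-n)[:2]))
print(k,k.mean(0),np.linalg.norm(k[0]-k[1]),"key line",np.degrees(np.arctan2(*(k[1]-k[0])[[1,0]])))
kn=onz(c,[(350+230/5.333,215+335/5.333)],.144)[0];print(kn,"stand x axis",np.degrees(np.arctan2(*(k.mean(0)-kn)[[1,0]])),np.linalg.norm((k.mean(0)-kn)[:2]))
```

```text
slot dir deg -11.668613886133302 0.023150355096069507
[[ 0.56406547 -0.19882342  0.104     ]
 [ 0.53839216 -0.15019819  0.104     ]] [ 0.55122882 -0.17451081  0.104     ] 0.05498665268945417 key line 117.83330533966152
[ 0.45729527 -0.17898687  0.144     ] stand x axis 2.7281583368491273 0.09404013083955191
```

Call:
jog_arm:
  rows:
    - {"x": -35.5,"y": -25.2,"z": 0}
    - {"x": -35.5,"y": -25.2,"z": 0}
    - {"x": -35.5,"y": -25.2,"z": 0}
    - {"x": -35.5,"y": -25.2,"z": 0}
    - {"x": -35.5,"y": -25.2,"z": 6}
    - {"x": -35.5,"y": -25.2,"z": 8}
    - {"x": -35.5,"y": -25.2,"z": 8}
    - {"x": -35.5,"y": -25.2,"z": 8}

```text
invalid input
```

Run:
```python
from h import *
c=cam("wrist","w1.png"); np.savez("w1.npz",K=c[1],D=c[2],T=c[3])
o=bot.get_obs();print(o["t"],o["eef_pos"],o["tool_rot"],np.round(o["q"],2))
for p in ([.4999,.2955,.16],[.4999,.2955,.119],[.4999,.2955,.1]):print(proj(c,p))
```

```text
0.3 [0.27381376 0.61678295 0.23097023] [-4.26030932e-05  2.07384558e-01  9.78259457e-01 -2.78767937e-04] [-1.26  0.48  0.02  1.56 -0.01  1.11 -0.08]
[[ 94.44922131 604.43938228]]
[[118.69805281 554.20243308]]
[[128.2679474  534.39135883]]
```

View pics/w1.png

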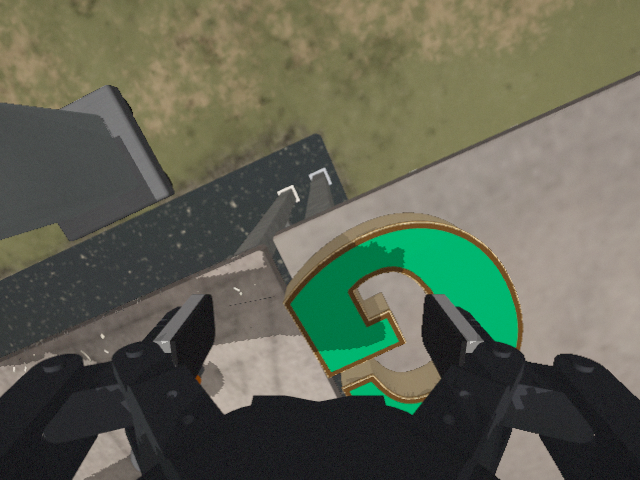

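The wrist view shows the green letter and the fingers, at (200,330) and (440,330). The move was refused, so I'll retry with every field filled in.

Call:
jog_arm:
  force: 40
  rows:
    - {"fingers": 85,"x": -35.5,"y": -25.2,"z": 0,"ax": 0,"ay": 0,"az": 0}
    - {"fingers": 85,"x": -35.5,"y": -25.2,"z": 0,"ax": 0,"ay": 0,"az": 0}
    - {"fingers": 85,"x": -35.5,"y": -25.2,"z": 0,"ax": 0,"ay": 0,"az": 0}
    - {"fingers": 85,"x": -35.5,"y": -25.2,"z": 0,"ax": 0,"ay": 0,"az": 0}
    - {"fingers": 85,"x": -35.5,"y": -25.2,"z": 6,"ax": 0,"ay": 0,"az": 0}
    - {"fingers": 85,"x": -35.5,"y": -25.2,"z": 8,"ax": 0,"ay": 0,"az": 0}
    - {"fingers": 85,"x": -35.5,"y": -25.2,"z": 8,"ax": 0,"ay": 0,"az": 0}
    - {"fingers": 85,"x": -35.5,"y": -25.2,"z": 8,"ax": 0,"ay": 0,"az": 0}

```text
t: 1.1
eef_pos: [0.4524, 0.3159, 0.2013]
tool_rot: [0.0, 0.207, 0.978, 0.0]
contact_force: [0.3, 1.0, 1.0]
gripper_width: 0.997
grasp_force: 0.0
```

Run:
```python
from h import *
c=cam("wrist","w2.png"); np.savez("w2.npz",K=c[1],D=c[2],T=c[3])
o=bot.get_obs();print(o["t"],o["eef_pos"],o["tool_rot"],np.round(o["q"],2))
for p in ([.4999,.2955,.16],[.4999,.2955,.119],[.4999,.2955,.1]):print(proj(c,p))
```

```text
1.15 [0.45641615 0.3070829  0.20000853] [ 0.00108531  0.21207464  0.97724967 -0.00250016] [-0.82  0.31  0.13  1.9  -0.04  0.94  0.48]
[[315.43123912 350.27406033]]
[[315.79400372 317.34142003]]
[[315.92589383 305.37308461]]
```

View pics/w2.png

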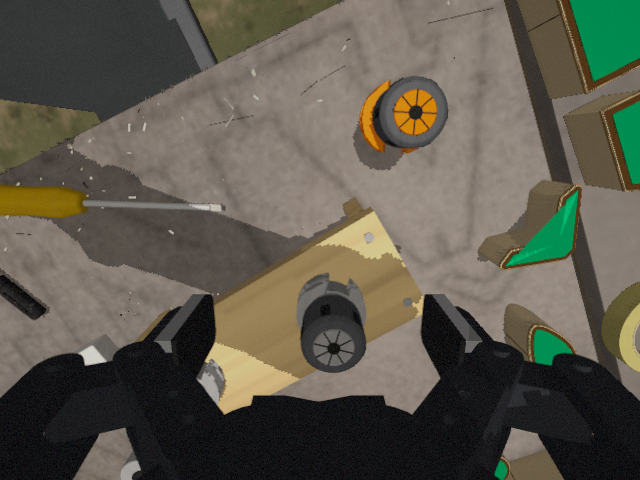

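The wrist view shows the collet chuck's nut face at (334,348), its flange above it at about (332,300), and a slot notch near (318,283). The arm was still settling, so I'll take the picture again at rest and crop it.

Run:
```python
from h import *
c=cam("wrist"); c=cam("wrist","w3.png")
o=bot.get_obs();print(o["t"],o["eef_pos"],o["tool_rot"])
q=proj(c,[[.4999,.2955,.16]])[0];print(q,c[3][:3,3])
x,y=int(q[0])-50,int(q[1])-100;print(x,y)
cv2.imwrite("pics/crop3.png",cv2.resize(c[0][y:y+140,x:x+140],(600,600),interpolation=cv2.INTER_CUBIC))
```

```text
1.25 [0.45332149 0.3137462  0.2009377 ] [ 1.22376007e-04  2.10622298e-01  9.77567145e-01 -8.42160478e-04]
[323.76415724 343.8556861 ] [0.39370757 0.34079022 0.34288496]
273 243
```

View pics/crop3.png

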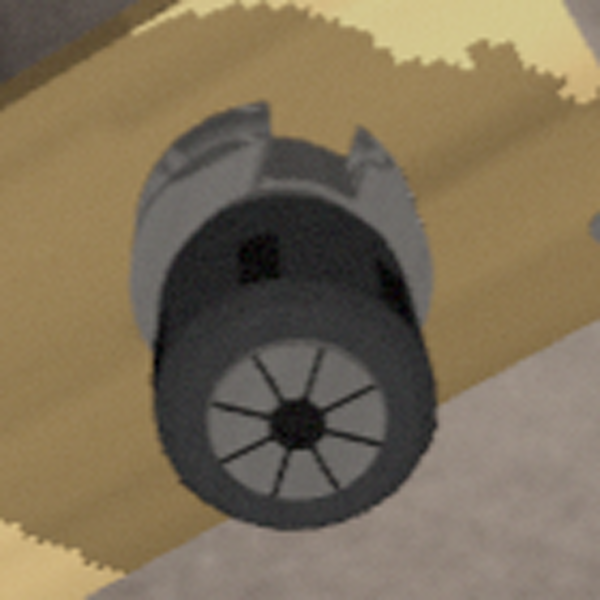

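The crop shows the nose centre at crop (297,423), and the slot's outer top corners at (268,103) and (356,127).

Run:
```python
from h import *
c=cam("wrist"); o=bot.get_obs();print(o["t"],o["eef_pos"],o["tool_rot"])
k=140/600; u=lambda x,y:(273+x*k-.4,243+y*k-.4)
n=onz(c,[u(297,423)],.16)[0]; P=onz(c,[u(268,103),u(356,127)],.119)
print(n,P,np.linalg.norm(P[0]-P[1]))
for p in P:print(np.linalg.norm((p-n)[:2]))
d=(P.mean(0)-n)[:2];print("slot",np.degrees(np.arctan2(d[1],d[0])),"edge normal",np.degrees(np.arctan2(*(P[0]-P[1])[[1,0]]))); 
w,x,y,z=o["tool_rot"];print("tool x deg",np.degrees(np.arctan2(2*(x*y+w*z),1-2*(y*y+z*z))))
```

```text
1.3 [0.45221633 0.31637912 0.20126168] [-6.47050389e-05  2.08828333e-01  9.77952309e-01 -6.43125992e-05]
[0.50143133 0.30987888 0.16      ] [[0.47107468 0.32075197 0.119     ]
 [0.48058167 0.33194896 0.119     ]] 0.014688616393866002
0.03224515668504488
0.030361102175407464
slot 147.2451250490973 edge normal -130.3334752230322
tool x deg 155.8926026681929
```

```bash
cat >> h.py <<'E'
def settle(n):
    p=None
    for i in range(12):
        c=cam(n)
        if p is not None and np.abs(c[3]-p).max()<3e-4: break
        p=c[3]
    return c
def toolx(o):
    w,x,y,z=o["tool_rot"];return np.degrees(np.arctan2(2*(x*y+w*z),1-2*(y*y+z*z)))
E
python3 - <<'E'
from h import *
c=settle("wrist"); o=bot.get_obs();print(o["t"],o["eef_pos"])
t=cv2.imread("pics/w3.png")[243:383,273:413]
r=cv2.matchTemplate(c[0],t,cv2.TM_CCOEFF_NORMED);_,s,_,(X,Y)=cv2.minMaxLoc(r);print(s,X,Y)
cv2.imwrite("pics/w4.png",c[0]);np.savez("w4.npz",T=c[3])
k=140/600; u=lambda x,y:(X+x*k-.4,Y+y*k-.4)
n=onz(c,[u(297,423)],.16)[0]; P=onz(c,[u(268,103),u(356,127)],.119)
print(n,P,np.linalg.norm(P[0]-P[1]))
for p in P:print(np.linalg.norm((p-n)[:2]))
d=(P.mean(0)-n)[:2];print("slot",np.degrees(np.arctan2(d[1],d[0])),"edge",np.degrees(np.arctan2(*(P[0]-P[1])[[1,0]]))); print(toolx(o))
E
```

```text
1.55 [0.45093972 0.3189717  0.20146239]
0.9011837840080261 261 253
[0.50271636 0.3064805  0.16      ] [[0.47217316 0.31600932 0.119     ]
 [0.48170342 0.32736459 0.119     ]] 0.014824571287791969
0.031995080815323505
0.029625811843667943
slot 149.46369464033873 edge -130.00608194882088
156.2069135424375
```

Run:
```python
from h import *
c=settle("wrist"); o=bot.get_obs();print(o["t"],o["eef_pos"])
t=cv2.imread("pics/w4.png")[253:393,261:401]
r=cv2.matchTemplate(c[0],t,cv2.TM_CCOEFF_NORMED);_,s,_,(X,Y)=cv2.minMaxLoc(r);print(s,X,Y)
k=140/600; u=lambda x,y:(X+x*k-.4,Y+y*k-.4)
n=onz(c,[u(297,423)],.16)[0]; P=onz(c,[u(268,103),u(356,127)],.1)
print(n,P,np.linalg.norm(P[0]-P[1]))
for p in P:print(np.linalg.norm((p-n)[:2]))
d=(P.mean(0)-n)[:2];print("slot",np.degrees(np.arctan2(d[1],d[0])),"edge",np.degrees(np.arctan2(*(P[0]-P[1])[[1,0]]))); print(toolx(o))
```

```text
1.65 [0.45110981 0.31849005 0.20137793]
0.986210286617279 261 253
[0.5028058  0.30608387 0.16      ] [[0.47927585 0.31286678 0.1       ]
 [0.48961111 0.3251731  0.1       ]] 0.016070565118287028
0.024488086800842572
0.0232055663013159
slot 144.83569441364725 edge -130.0246792655369
156.17194348710441
```

Call:
jog_arm:
  rows:
    - {"fingers": 85,"x": -26,"y": 4.5,"z": 0,"ax": 0,"ay": 0,"az": 0}
    - {"fingers": 85,"x": -26,"y": 4.5,"z": 0,"ax": 0,"ay": 0,"az": 0}
    - {"fingers": 85,"x": 0,"y": 0,"z": 0,"ax": 0,"ay": 0,"az": 0}
    - {"fingers": 85,"x": 0,"y": 0,"z": 10,"ax": 0,"ay": 0,"az": 0}
    - {"fingers": 85,"x": 0,"y": 0,"z": 10,"ax": 0,"ay": 0,"az": 0}
    - {"fingers": 85,"x": 0,"y": 0,"z": 10,"ax": 0,"ay": 0,"az": 0}
    - {"fingers": 85,"x": 0,"y": 0,"z": 10,"ax": 0,"ay": 0,"az": 0}
    - {"fingers": 85,"x": 0,"y": 0,"z": 0,"ax": 0,"ay": 0,"az": 0}

```text
t: 2.45
eef_pos: [0.5014, 0.3041, 0.1593]
tool_rot: [-0.001, 0.207, 0.978, -0.001]
contact_force: [-0.1, 1.1, -0.2]
gripper_width: 0.993
grasp_force: 0.0
```

Run:
```python
from h import *
c=settle("wrist"); o=bot.get_obs();print(o["t"],o["eef_pos"],toolx(o))
cv2.imwrite("pics/w5.png",c[0]); 
n=np.array([.5026,.3058,.16]);q=proj(c,n)[0];print(q)
g=cv2.GaussianBlur(cv2.cvtColor(c[0],cv2.COLOR_BGR2GRAY),(5,5),0)
x,y=map(int,q); R=g[y-70:y+70,x-70:x+70] if y<410 else g[340:480,x-70:x+70]
for h in (60,75,90):
    m=((cv2.cvtColor(c[0],cv2.COLOR_BGR2HSV)[...,1]<60)&(g>h)&(g<180)).astype(np.uint8)
    for k in cv2.findContours(m,0,2)[0]:
        a=cv2.contourArea(k)
        if 300<a<8000:
            (e,w,t)=cv2.fitEllipse(k)
            if np.hypot(*(np.array(e)-q))<40: print(h,a,e,w,onz(c,[e],.16))
```

```text
2.75 [0.5031593  0.30478585 0.16185081] 156.0559493754729
[314.8488897  297.86182688]
60 3123.0 (313.7359313964844, 287.6069030761719) (58.84836959838867, 71.5814208984375) [[0.49785027 0.30737502 0.16      ]]
60 1604.5 (315.8266296386719, 267.8320617675781) (82.96880340576172, 91.61470794677734) [[0.48967194 0.31203588 0.16      ]]
75 656.0 (315.65093994140625, 271.3847961425781) (27.13628578186035, 46.31004333496094) [[0.49115723 0.31129015 0.16      ]]
75 1535.5 (315.898193359375, 266.3687438964844) (83.19458770751953, 87.87528228759766) [[0.48906255 0.31234145 0.16      ]]
90 824.0 (322.9458923339844, 319.64263916015625) (90.87677764892578, 190.53184509277344) [[0.51403404 0.30476327 0.16      ]]
```

Call:
jog_arm:
  force: 60
  rows:
    - {"fingers": 85,"x": 0,"y": 0,"z": 12,"ax": 0,"ay": 0,"az": 0}
    - {"fingers": 85,"x": 0,"y": 0,"z": 12,"ax": 0,"ay": 0,"az": 0}
    - {"fingers": 85,"x": 0,"y": 0,"z": 11,"ax": 0,"ay": 0,"az": 0}
    - {"fingers": 85,"x": 0,"y": 0,"z": 0,"ax": 0,"ay": 0,"az": 0}
    - {"fingers": 85,"x": 0,"y": 0,"z": 0,"ax": 0,"ay": 0,"az": 0}
    - {"fingers": 30,"x": 0,"y": 0,"z": 0,"ax": 0,"ay": 0,"az": 0}
    - {"fingers": 30,"x": 0,"y": 0,"z": 0,"ax": 0,"ay": 0,"az": 0}
    - {"fingers": 30,"x": 0,"y": 0,"z": 0,"ax": 0,"ay": 0,"az": 0}

```text
t: 3.55
eef_pos: [0.5031, 0.3047, 0.1267]
tool_rot: [0.0, 0.207, 0.978, 0.0]
contact_force: [0.8, -0.6, 1.0]
gripper_width: 0.511
grasp_force: 0.0
```

Run:
```python
from h import *
c=settle("wrist");c=settle("wrist"); o=bot.get_obs();print(o["t"],o["eef_pos"],toolx(o),o["gripper_width"],o["grasp_force"],o["contact_force"],o["torque"])
cv2.imwrite("pics/w6.png",c[0][180:480,100:540]);print(proj(c,[o["eef_pos"]+[0,0,z-.127] for z in (.16,.119)]))
```

```text
3.75 [0.50307983 0.30470915 0.12683718] 156.0559436738056 0.45276635544488525 60.38410663604736 [-1.30142529 -0.1807376   4.01688083] [-0.05911065  0.17103307 -0.03095441]
[[312.10891089 342.14479919]
 [313.45042039 293.91313438]]
```

View pics/w6.png

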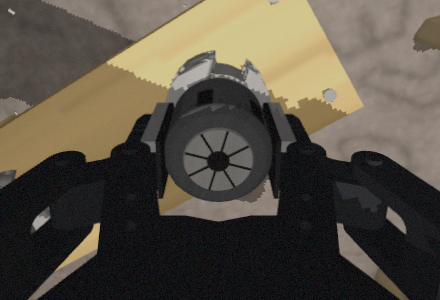

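The holder is gripped with the nose centre at (319,342) in the full frame, between the pads. The slot still faces the camera at about (331,240). I'll lift it clear of the slim holder.

Call:
jog_arm:
  rows:
    - {"fingers": 30,"x": 0,"y": 0,"z": -10,"ax": 0,"ay": 0,"az": 0}
    - {"fingers": 30,"x": 0,"y": 0,"z": -20,"ax": 0,"ay": 0,"az": 0}
    - {"fingers": 30,"x": 0,"y": 0,"z": -30,"ax": 0,"ay": 0,"az": 0}
    - {"fingers": 30,"x": 0,"y": 0,"z": -35,"ax": 0,"ay": 0,"az": 0}
    - {"fingers": 30,"x": 0,"y": 0,"z": -35,"ax": 0,"ay": 0,"az": 0}
    - {"fingers": 30,"x": 0,"y": 0,"z": -35,"ax": 0,"ay": 0,"az": 0}
    - {"fingers": 30,"x": 0,"y": 0,"z": -25,"ax": 0,"ay": 0,"az": 0}
    - {"fingers": 30,"x": 0,"y": 0,"z": -10,"ax": 0,"ay": 0,"az": 0}

```text
t: 4.55
eef_pos: [0.5034, 0.3048, 0.329]
tool_rot: [0.001, 0.207, 0.978, 0.001]
contact_force: [0.8, 0.4, -4.8]
gripper_width: 0.448
grasp_force: 61.0
```

Call:
jog_arm:
  rows:
    - {"fingers": 30,"x": 0,"y": 0,"z": 0,"ax": 0,"ay": 0,"az": 6.25}
    - {"fingers": 30,"x": 0,"y": 0,"z": 0,"ax": 0,"ay": 0,"az": 6.25}
    - {"fingers": 30,"x": 0,"y": 0,"z": 0,"ax": 0,"ay": 0,"az": 6.25}
    - {"fingers": 30,"x": 0,"y": 0,"z": 0,"ax": 0,"ay": 0,"az": 6.25}
    - {"fingers": 30,"x": -15,"y": -8.6,"z": 0,"ax": 0,"ay": 0,"az": 0}
    - {"fingers": 30,"x": -30,"y": -17.1,"z": 0,"ax": 0,"ay": 0,"az": 0}
    - {"fingers": 30,"x": -35,"y": -20,"z": 0,"ax": 0,"ay": 0,"az": 0}
    - {"fingers": 30,"x": -35,"y": -20,"z": 0,"ax": 0,"ay": 0,"az": 0}

```text
t: 5.35
eef_pos: [0.5283, 0.1722, 0.3251]
tool_rot: [-0.001, 0.413, 0.911, -0.001]
contact_force: [1.2, 0.4, -4.4]
gripper_width: 0.452
grasp_force: 61.1
```

Call:
jog_arm:
  rows:
    - {"fingers": 30,"x": -35,"y": -20,"z": 0,"ax": 0,"ay": 0,"az": 0}
    - {"fingers": 30,"x": -35,"y": -20,"z": 0,"ax": 0,"ay": 0,"az": 0}
    - {"fingers": 30,"x": -35,"y": -20,"z": 0,"ax": 0,"ay": 0,"az": 0}
    - {"fingers": 30,"x": -35,"y": -20,"z": 0,"ax": 0,"ay": 0,"az": 0}
    - {"fingers": 30,"x": -35,"y": -20,"z": 0,"ax": 0,"ay": 0,"az": 0}
    - {"fingers": 30,"x": -35,"y": -20,"z": 0,"ax": 0,"ay": 0,"az": 0}
    - {"fingers": 30,"x": -35,"y": -20,"z": 0,"ax": 0,"ay": 0,"az": 0}
    - {"fingers": 30,"x": -35,"y": -20,"z": 0,"ax": 0,"ay": 0,"az": 0}

```text
t: 6.15
eef_pos: [0.591, -0.1438, 0.3253]
tool_rot: [-0.001, 0.414, 0.91, -0.0]
contact_force: [0.8, 0.3, -3.8]
gripper_width: 0.449
grasp_force: 61.1
```

Call:
jog_arm:
  rows:
    - {"fingers": 30,"x": -35,"y": -20,"z": 0,"ax": 0,"ay": 0,"az": 0}
    - {"fingers": 30,"x": -28,"y": -16,"z": 0,"ax": 0,"ay": 0,"az": 0}
    - {"fingers": 30,"x": -30,"y": -17,"z": 0,"ax": 0,"ay": 0,"az": 0}
    - {"fingers": 30,"x": 0,"y": 0,"z": 10,"ax": 0,"ay": 0,"az": 0}
    - {"fingers": 30,"x": 0,"y": 0,"z": 30,"ax": 0,"ay": 0,"az": 0}
    - {"fingers": 30,"x": 0,"y": 0,"z": 30,"ax": 0,"ay": 0,"az": 0}
    - {"fingers": 30,"x": 0,"y": 0,"z": 20,"ax": 0,"ay": 0,"az": 0}
    - {"fingers": 30,"x": 0,"y": 0,"z": 5,"ax": 0,"ay": 0,"az": 0}

```text
t: 6.95
eef_pos: [0.6105, -0.2455, 0.2273]
tool_rot: [-0.004, 0.414, 0.91, -0.0]
contact_force: [-1.0, 0.1, -5.0]
gripper_width: 0.449
grasp_force: 61.1
```

Run:
```python
from h import *
c=settle("wrist");c=settle("wrist"); o=bot.get_obs();print(o["t"],o["eef_pos"],toolx(o),o["gripper_width"],o["grasp_force"],o["contact_force"],np.round(o["q"],2))
cv2.imwrite("pics/w7.png",c[0]);np.savez("w7.npz",T=c[3]);q=proj(c,[[.551,-.1745,.104],[.551,-.1745,.095]]);print(q)
x=int(q[0,0])-70;y=max(int(q[0,1])-70,0);print(x,y)
A=cv2.resize(c[0][y:y+140,x:x+140],(400,400),interpolation=cv2.INTER_CUBIC)
B=cv2.resize(c[0][220:360,250:390],(400,400),interpolation=cv2.INTER_CUBIC)
cv2.imwrite("pics/crop7.png",np.hstack([A,B]))
```

```text
7.6 [ 0.61330722 -0.24643643  0.23152072] 131.06577148895678 0.4518518340883768 61.06686472892761 [-0.15062758 -0.26198908 -4.32084363] [-0.04  0.48  0.47  1.62 -0.24  1.1   1.21]
[[315.93764467 105.21921242]
 [315.99841307 106.45485437]]
245 35
```

View pics/crop7.png

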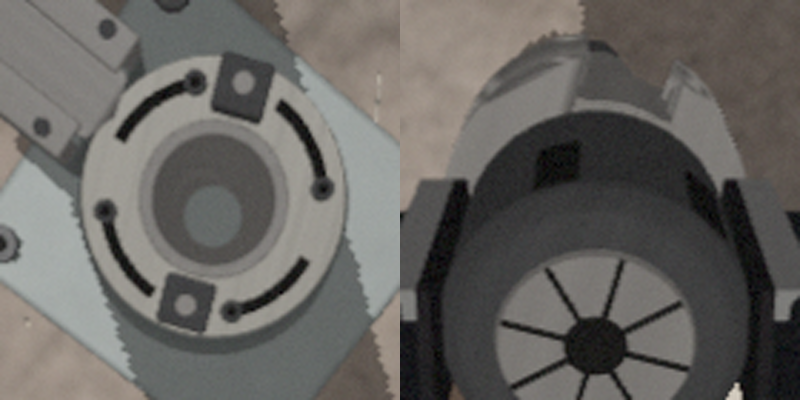

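Left crop: the stand's mouth is at crop (213,196), and the keys are at (243,86) and (187,303). Right crop: the nose is at (597,345), and the slot's lower outer corners are near (588,48) and (678,66).

Run:
```python
from h import *
c=cam("wrist"); o=bot.get_obs(); tc=o["eef_pos"]; k=.35
A=lambda x,y:(245+x*k-.4,35+y*k-.4); B=lambda x,y:(250+(x-400)*k-.4,220+y*k-.4)
ang=lambda d:np.degrees(np.arctan2(d[1],d[0]))
K=onz(c,[A(243,86),A(187,303)],.104); M=onz(c,[A(213,196)],.096)[0]
print("keys",K,np.linalg.norm(K[0]-K[1]),K.mean(0),"mouth",M,"line",ang(K[0]-K[1]))
zo=tc[2]-.0268
n=onz(c,[B(597,345)],zo+.06)[0]; P=onz(c,[B(588,48),B(678,66)],zo)
print("nose",n,"tcp",tc,"tool y/x off",(n-tc)[:2]@[.754,.657],(n-tc)[:2]@[-.657,.754])
print("w",np.linalg.norm(P[0]-P[1]),"r",[np.linalg.norm((p-n)[:2]) for p in P],"dir",ang(P.mean(0)-n),"edge",ang(P[0]-P[1])+270,"toolx",toolx(o))
th=np.radians(117.); 
for t in (112,117,122):
    u=np.array([np.cos(np.radians(t)),np.sin(np.radians(t)),0]);v=np.array([-u[1],u[0],0]);q=[n*[1,1,0]+[0,0,zo+h]+u*23.7e-3+s*8e-3*v for h in (0,.019) for s in (1,-1)]
    print(t,[(round((a+.4-250)/k+400),round((b+.4-220)/k)) for a,b in proj(c,q)])
```

```text
keys [[ 0.54056473 -0.14782152  0.104     ]
 [ 0.56389403 -0.19606185  0.104     ]] 0.05358531187237349 [ 0.55222938 -0.17194169  0.104     ] mouth [ 0.55126418 -0.17127788  0.096     ] line 115.80867323430351
nose [ 0.61369361 -0.24395119  0.264626  ] tcp [ 0.61329578 -0.24640102  0.231426  ] tool y/x off 0.0019095058739223222 0.0015857934341339513
w 0.016229519174942104 r [np.float64(0.022047551116153686), np.float64(0.023618470574303992)] dir 113.4612086907681 edge 119.40106011555099 toolx 131.06753442388714
112 [(598, 31), (683, 60), (598, 61), (693, 93)]
117 [(585, 32), (673, 53), (584, 61), (682, 85)]
122 [(573, 33), (663, 47), (570, 63), (671, 78)]
```

Call:
jog_arm:
  rows:
    - {"fingers": 30,"x": 20,"y": 0.5,"z": 0,"ax": 0,"ay": 0,"az": 0}
    - {"fingers": 30,"x": 30,"y": 0.5,"z": 0,"ax": 0,"ay": 0,"az": 0}
    - {"fingers": 30,"x": 30,"y": 0,"z": 0,"ax": 0,"ay": 0,"az": 0}
    - {"fingers": 30,"x": 15.5,"y": 0,"z": 0,"ax": 0,"ay": 0,"az": 0}
    - {"fingers": 30,"x": 0,"y": 0,"z": 0,"ax": 0,"ay": 0,"az": 0}
    - {"fingers": 30,"x": 0,"y": 0,"z": 10,"ax": 0,"ay": 0,"az": 0}
    - {"fingers": 30,"x": 0,"y": 0,"z": 10,"ax": 0,"ay": 0,"az": 0}
    - {"fingers": 30,"x": 0,"y": 0,"z": 10,"ax": 0,"ay": 0,"az": 0}

```text
t: 8.45
eef_pos: [0.5513, -0.1745, 0.2]
tool_rot: [-0.0, 0.415, 0.91, -0.0]
contact_force: [-0.1, -0.1, -4.8]
gripper_width: 0.452
grasp_force: 61.1
```

Call:
jog_arm:
  rows:
    - {"fingers": 30,"x": 0,"y": 0,"z": 8,"ax": 0,"ay": 0,"az": 0}
    - {"fingers": 30,"x": 0,"y": 0,"z": 8,"ax": 0,"ay": 0,"az": 0}
    - {"fingers": 30,"x": 0,"y": 0,"z": 8,"ax": 0,"ay": 0,"az": 0}
    - {"fingers": 30,"x": 0,"y": 0,"z": 8,"ax": 0,"ay": 0,"az": 0}
    - {"fingers": 30,"x": 0,"y": 0,"z": 5,"ax": 0,"ay": 0,"az": 0}
    - {"fingers": 30,"x": 0,"y": 0,"z": 0,"ax": 0,"ay": 0,"az": 0}
    - {"fingers": 30,"x": 0,"y": 0,"z": 0,"ax": 0,"ay": 0,"az": 0}
    - {"fingers": 30,"x": 0,"y": 0,"z": 0,"ax": 0,"ay": 0,"az": 0}

```text
t: 9.25
eef_pos: [0.5516, -0.1739, 0.1648]
tool_rot: [0.0, 0.414, 0.91, 0.0]
contact_force: [1.2, -0.1, -4.5]
gripper_width: 0.451
grasp_force: 61.1
```

```bash
cat >> h.py <<'E'
def st():
    for i in range(5): cam("top")
    o=bot.get_obs();print(round(o["t"],2),np.round(o["eef_pos"],4),round(toolx(o),1),"F",np.round(o["contact_force"],1),"M",np.round(o["torque"],2),"g",round(o["gripper_width"],3),round(o["grasp_force"]))
E
python3 - <<'E'
from h import *
st()
c=cam("wrist","w8.png")
o=bot.get_obs();print(proj(c,[[.5518,-.1717,.104],[.5518,-.1717,.095]]))
E
```

```text
9.5 [ 0.5514 -0.1738  0.1645] 131.1 F [-0.2  0.4 -5.2] M [-0.06 -0.04  0.  ] g 0.45 61
[[317.84312743 257.3990321 ]
 [317.84083672 252.9228915 ]]
```

Call:
jog_arm:
  rows:
    - {"fingers": 30,"x": 0,"y": 0,"z": 4,"ax": 0,"ay": 0,"az": 0}
    - {"fingers": 30,"x": 0,"y": 0,"z": 4,"ax": 0,"ay": 0,"az": 0}
    - {"fingers": 30,"x": 0,"y": 0,"z": 4,"ax": 0,"ay": 0,"az": 0}
    - {"fingers": 30,"x": 0,"y": 0,"z": 4,"ax": 0,"ay": 0,"az": 0}
    - {"fingers": 30,"x": 0,"y": 0,"z": 4,"ax": 0,"ay": 0,"az": 0}
    - {"fingers": 30,"x": 0,"y": 0,"z": 2,"ax": 0,"ay": 0,"az": 0}
    - {"fingers": 30,"x": 0,"y": 0,"z": 0,"ax": 0,"ay": 0,"az": 0}
    - {"fingers": 30,"x": 0,"y": 0,"z": 0,"ax": 0,"ay": 0,"az": 0}

```text
t: 10.35
eef_pos: [0.5513, -0.1738, 0.1423]
tool_rot: [0.0, 0.414, 0.91, -0.0]
contact_force: [-0.0, 0.5, -4.6]
gripper_width: 0.45
grasp_force: 61.1
```

Run:
```python
from h import *
st()
c=cam("wrist","w9.png")
A=c[0][150:290,220:420];cv2.imwrite("pics/crop9.png",cv2.resize(A,(800,560),interpolation=cv2.INTER_CUBIC))
```

```text
10.6 [ 0.5514 -0.1738  0.1425] 131.1 F [ 0.3 -0.5 -5.2] M [-0.   -0.03 -0.01] g 0.457 61
```

View pics/crop9.png

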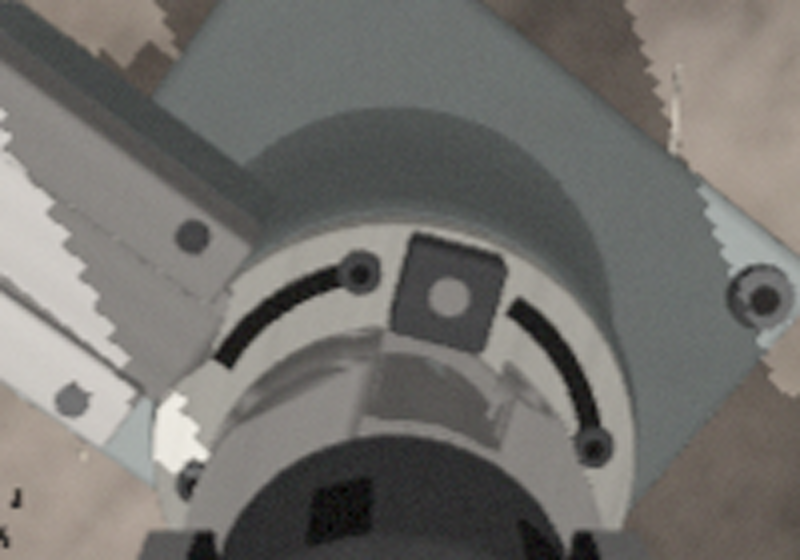

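The close crop shows the holder's slot (crop x 385–503) right in line with the key (390–490), with less than about 3° of turn between them. I'll continue down slowly.

Call:
jog_arm:
  rows:
    - {"fingers": 30,"x": 0,"y": 0,"z": 2,"ax": 0,"ay": 0,"az": 0}
    - {"fingers": 30,"x": 0,"y": 0,"z": 2,"ax": 0,"ay": 0,"az": 0}
    - {"fingers": 30,"x": 0,"y": 0,"z": 2,"ax": 0,"ay": 0,"az": 0}
    - {"fingers": 30,"x": 0,"y": 0,"z": 2,"ax": 0,"ay": 0,"az": 0}
    - {"fingers": 30,"x": 0,"y": 0,"z": 1,"ax": 0,"ay": 0,"az": 0}
    - {"fingers": 30,"x": 0,"y": 0,"z": 1,"ax": 0,"ay": 0,"az": 0}
    - {"fingers": 30,"x": 0,"y": 0,"z": 0,"ax": 0,"ay": 0,"az": 0}
    - {"fingers": 30,"x": 0,"y": 0,"z": 0,"ax": 0,"ay": 0,"az": 0}

```text
t: 11.45
eef_pos: [0.5513, -0.1738, 0.1323]
tool_rot: [0.0, 0.414, 0.91, 0.0]
contact_force: [-0.1, -0.9, -4.2]
gripper_width: 0.455
grasp_force: 61.1
```

```bash
python3 -c "
from h import *
st()"
```

```text
11.7 [ 0.5513 -0.1738  0.1324] 131.1 F [ 0.1 -0.2 -4.5] M [ 0.07 -0.03 -0.06] g 0.451 61
```

Call:
jog_arm:
  rows:
    - {"fingers": 30,"x": 0,"y": 0,"z": 1,"ax": 0,"ay": 0,"az": 0}
    - {"fingers": 30,"x": 0,"y": 0,"z": 0,"ax": 0,"ay": 0,"az": 0}
    - {"fingers": 30,"x": 0,"y": 0,"z": 0.5,"ax": 0,"ay": 0,"az": 0}
    - {"fingers": 30,"x": 0,"y": 0,"z": 0,"ax": 0,"ay": 0,"az": 0}
    - {"fingers": 30,"x": 0,"y": 0,"z": 0.5,"ax": 0,"ay": 0,"az": 0}
    - {"fingers": 30,"x": 0,"y": 0,"z": 0,"ax": 0,"ay": 0,"az": 0}
    - {"fingers": 30,"x": 0,"y": 0,"z": 0,"ax": 0,"ay": 0,"az": 0}
    - {"fingers": 30,"x": 0,"y": 0,"z": 0,"ax": 0,"ay": 0,"az": 0}

```text
t: 12.5
eef_pos: [0.5513, -0.1738, 0.1303]
tool_rot: [0.0, 0.414, 0.91, 0.0]
contact_force: [0.5, 0.1, -3.7]
gripper_width: 0.45
grasp_force: 61.1
```

```bash
python3 -c "
from h import *
st()"
```

```text
12.75 [ 0.5513 -0.1738  0.1303] 131.1 F [ 0.   0.7 -4.5] M [-0.   -0.02  0.  ] g 0.45 61
```

Call:
jog_arm:
  rows:
    - {"fingers": 30,"x": 0,"y": 0,"z": 0.5,"ax": 0,"ay": 0,"az": 0}
    - {"fingers": 30,"x": 0,"y": 0,"z": 0,"ax": 0,"ay": 0,"az": 0}
    - {"fingers": 30,"x": 0,"y": 0,"z": 0.5,"ax": 0,"ay": 0,"az": 0}
    - {"fingers": 30,"x": 0,"y": 0,"z": 0,"ax": 0,"ay": 0,"az": 0}
    - {"fingers": 30,"x": 0,"y": 0,"z": 0.5,"ax": 0,"ay": 0,"az": 0}
    - {"fingers": 30,"x": 0,"y": 0,"z": 0,"ax": 0,"ay": 0,"az": 0}
    - {"fingers": 30,"x": 0,"y": 0,"z": 0,"ax": 0,"ay": 0,"az": 0}
    - {"fingers": 30,"x": 0,"y": 0,"z": 0,"ax": 0,"ay": 0,"az": 0}

```text
t: 13.55
eef_pos: [0.5513, -0.1738, 0.1288]
tool_rot: [0.0, 0.414, 0.91, 0.0]
contact_force: [-0.8, 0.3, -4.9]
gripper_width: 0.455
grasp_force: 61.1
```

```bash
python3 -c "
from h import *
st()"
```

```text
13.8 [ 0.5513 -0.1738  0.1288] 131.1 F [ 0.3  0.3 -4.4] M [-0.01 -0.02 -0.01] g 0.456 61
```

Call:
jog_arm:
  rows:
    - {"fingers": 30,"x": 0,"y": 0,"z": 0.5,"ax": 0,"ay": 0,"az": 0}
    - {"fingers": 30,"x": 0,"y": 0,"z": 0,"ax": 0,"ay": 0,"az": 0}
    - {"fingers": 30,"x": 0,"y": 0,"z": 0.5,"ax": 0,"ay": 0,"az": 0}
    - {"fingers": 30,"x": 0,"y": 0,"z": 0,"ax": 0,"ay": 0,"az": 0}
    - {"fingers": 30,"x": 0,"y": 0,"z": 0.5,"ax": 0,"ay": 0,"az": 0}
    - {"fingers": 30,"x": 0,"y": 0,"z": 0,"ax": 0,"ay": 0,"az": 0}
    - {"fingers": 30,"x": 0,"y": 0,"z": 0,"ax": 0,"ay": 0,"az": 0}
    - {"fingers": 30,"x": 0,"y": 0,"z": 0,"ax": 0,"ay": 0,"az": 0}

```text
t: 14.6
eef_pos: [0.5513, -0.1737, 0.1273]
tool_rot: [0.0, 0.414, 0.91, 0.0]
contact_force: [1.1, -0.3, -5.2]
gripper_width: 0.449
grasp_force: 61.1
```

```bash
python3 -c "
from h import *
st()"
```

```text
14.85 [ 0.5513 -0.1738  0.1273] 131.1 F [-0.1 -0.6 -4.8] M [0.03 0.04 0.03] g 0.451 61
```

Call:
jog_arm:
  rows:
    - {"fingers": 30,"x": 0,"y": 0,"z": 0.5,"ax": 0,"ay": 0,"az": 0}
    - {"fingers": 30,"x": 0,"y": 0,"z": 0,"ax": 0,"ay": 0,"az": 0}
    - {"fingers": 30,"x": 0,"y": 0,"z": 0.5,"ax": 0,"ay": 0,"az": 0}
    - {"fingers": 30,"x": 0,"y": 0,"z": 0,"ax": 0,"ay": 0,"az": 0}
    - {"fingers": 30,"x": 0,"y": 0,"z": 0,"ax": 0,"ay": 0,"az": 0}
    - {"fingers": 30,"x": 0,"y": 0,"z": 0,"ax": 0,"ay": 0,"az": 0}
    - {"fingers": 30,"x": 0,"y": 0,"z": 0,"ax": 0,"ay": 0,"az": 0}
    - {"fingers": 30,"x": 0,"y": 0,"z": 0,"ax": 0,"ay": 0,"az": 0}

```text
t: 15.65
eef_pos: [0.5513, -0.1738, 0.1263]
tool_rot: [0.0, 0.414, 0.91, 0.0]
contact_force: [1.1, -0.5, -4.4]
gripper_width: 0.447
grasp_force: 61.1
```

```bash
python3 -c "
from h import *
st()"
```

```text
15.9 [ 0.5513 -0.1738  0.1263] 131.1 F [ 0.5 -0.3 -4.5] M [-0.06 -0.23 -0.01] g 0.453 61
```

Call:
jog_arm:
  rows:
    - {"fingers": 30,"x": 0,"y": 0,"z": 0.4,"ax": 0,"ay": 0,"az": 0}
    - {"fingers": 30,"x": 0,"y": 0,"z": 0,"ax": 0,"ay": 0,"az": 0}
    - {"fingers": 30,"x": 0,"y": 0,"z": 0.4,"ax": 0,"ay": 0,"az": 0}
    - {"fingers": 30,"x": 0,"y": 0,"z": 0,"ax": 0,"ay": 0,"az": 0}
    - {"fingers": 30,"x": 0,"y": 0,"z": 0,"ax": 0,"ay": 0,"az": 0}
    - {"fingers": 30,"x": 0,"y": 0,"z": 0,"ax": 0,"ay": 0,"az": 0}
    - {"fingers": 30,"x": 0,"y": 0,"z": 0,"ax": 0,"ay": 0,"az": 0}
    - {"fingers": 30,"x": 0,"y": 0,"z": 0,"ax": 0,"ay": 0,"az": 0}

```text
t: 16.7
eef_pos: [0.5514, -0.1737, 0.1255]
tool_rot: [0.0, 0.414, 0.91, 0.0]
contact_force: [2.0, -0.3, -4.9]
gripper_width: 0.449
grasp_force: 61.1
```

```bash
python3 -c "
from h import *
st()"
```

```text
16.95 [ 0.5514 -0.1738  0.1255] 131.1 F [ 2.4 -0.4 -3.8] M [ 0.01 -0.51  0.04] g 0.448 61
```

Call:
jog_arm:
  rows:
    - {"fingers": 30,"x": -0.25,"y": 0.3,"z": 0,"ax": 0,"ay": 0,"az": 0}
    - {"fingers": 30,"x": 0,"y": 0,"z": 0,"ax": 0,"ay": 0,"az": 0}
    - {"fingers": 30,"x": 0,"y": 0,"z": 0.4,"ax": 0,"ay": 0,"az": 0}
    - {"fingers": 30,"x": 0,"y": 0,"z": 0,"ax": 0,"ay": 0,"az": 0}
    - {"fingers": 30,"x": 0,"y": 0,"z": 0.4,"ax": 0,"ay": 0,"az": 0}
    - {"fingers": 30,"x": 0,"y": 0,"z": 0,"ax": 0,"ay": 0,"az": 0}
    - {"fingers": 30,"x": 0,"y": 0,"z": 0,"ax": 0,"ay": 0,"az": 0}
    - {"fingers": 30,"x": 0,"y": 0,"z": 0,"ax": 0,"ay": 0,"az": 0}

```text
t: 17.75
eef_pos: [0.5516, -0.1738, 0.1247]
tool_rot: [0.0, 0.414, 0.91, -0.0]
contact_force: [0.8, -0.2, -2.4]
gripper_width: 0.451
grasp_force: 61.1
```

```bash
python3 -c "
from h import *
st()"
```

```text
18.0 [ 0.5517 -0.1738  0.1247] 131.1 F [ 1.6 -0.8 -2.9] M [-0.05 -0.22  0.01] g 0.452 61
```

Call:
jog_arm:
  rows:
    - {"fingers": 30,"x": -0.1,"y": 0.12,"z": 0,"ax": 0,"ay": 0,"az": 0}
    - {"fingers": 30,"x": 0,"y": 0,"z": 0.2,"ax": 0,"ay": 0,"az": 0}
    - {"fingers": 30,"x": 0,"y": 0,"z": 0,"ax": 0,"ay": 0,"az": 0}
    - {"fingers": 30,"x": 0,"y": 0,"z": 0.2,"ax": 0,"ay": 0,"az": 0}
    - {"fingers": 30,"x": 0,"y": 0,"z": 0,"ax": 0,"ay": 0,"az": 0}
    - {"fingers": 30,"x": 0,"y": 0,"z": 0,"ax": 0,"ay": 0,"az": 0}
    - {"fingers": 30,"x": 0,"y": 0,"z": 0,"ax": 0,"ay": 0,"az": 0}
    - {"fingers": 30,"x": 0,"y": 0,"z": 0,"ax": 0,"ay": 0,"az": 0}

```text
t: 18.8
eef_pos: [0.5518, -0.1739, 0.1243]
tool_rot: [0.0, 0.414, 0.91, -0.0]
contact_force: [-0.1, -0.4, -0.9]
gripper_width: 0.45
grasp_force: 61.1
```

```bash
python3 -c "
from h import *
st()"
```

```text
19.05 [ 0.5518 -0.1739  0.1244] 131.1 F [-0.7 -1.3 -1.5] M [-0.26 -0.05 -0.04] g 0.45 61
```

Call:
jog_arm:
  rows:
    - {"fingers": 30,"x": 0,"y": 0,"z": 0.3,"ax": 0,"ay": 0,"az": 0}
    - {"fingers": 30,"x": 0,"y": 0,"z": 0,"ax": 0,"ay": 0,"az": 0}
    - {"fingers": 50,"x": 0,"y": 0,"z": 0,"ax": 0,"ay": 0,"az": 0}
    - {"fingers": 80,"x": 0,"y": 0,"z": 0,"ax": 0,"ay": 0,"az": 0}
    - {"fingers": 80,"x": 0,"y": 0,"z": 0,"ax": 0,"ay": 0,"az": 0}
    - {"fingers": 80,"x": 0,"y": 0,"z": 0,"ax": 0,"ay": 0,"az": 0}
    - {"fingers": 80,"x": 0,"y": 0,"z": 0,"ax": 0,"ay": 0,"az": 0}
    - {"fingers": 80,"x": 0,"y": 0,"z": 0,"ax": 0,"ay": 0,"az": 0}

```text
t: 19.85
eef_pos: [0.5518, -0.1737, 0.124]
tool_rot: [-0.0, 0.414, 0.91, 0.0]
contact_force: [-0.2, -0.8, 0.1]
gripper_width: 0.935
grasp_force: 0.0
```

Call:
jog_arm:
  rows:
    - {"fingers": 80,"x": 0,"y": 0,"z": 0,"ax": 0,"ay": 0,"az": 0}
    - {"fingers": 80,"x": 0,"y": 0,"z": -10,"ax": 0,"ay": 0,"az": 0}
    - {"fingers": 80,"x": 0,"y": 0,"z": -20,"ax": 0,"ay": 0,"az": 0}
    - {"fingers": 80,"x": 0,"y": 0,"z": -20,"ax": 0,"ay": 0,"az": 0}
    - {"fingers": 0,"x": 0,"y": 0,"z": -20,"ax": 0,"ay": 0,"az": 0}
    - {"fingers": 0,"x": 0,"y": 0,"z": -20,"ax": 0,"ay": 0,"az": 0}
    - {"fingers": 0,"x": 0,"y": 0,"z": -10,"ax": 0,"ay": 0,"az": 0}
    - {"fingers": 0,"x": 0,"y": 0,"z": 0,"ax": 0,"ay": 0,"az": 0}

```text
t: 20.65
eef_pos: [0.5527, -0.1742, 0.2257]
tool_rot: [0.002, 0.414, 0.91, 0.001]
contact_force: [1.4, 0.2, -0.4]
gripper_width: 0.259
grasp_force: 0.0
```

Run:
```python
from h import *
st(); c=settle("wrist"); print(proj(c,[[.4568,-.178,.144],[.5518,-.174,.1575]]))
cv2.imwrite("pics/w10.png",c[0]); np.savez("w10.npz",T=c[3])
o=bot.get_obs();print(np.round(o["q"],2))
```

```text
20.9 [ 0.5512 -0.1735  0.2229] 131.1 F [-0.8  0.5  0.6] M [-0.03 -0.01 -0.01] g -0.003 0
[[195.96363175 160.0676083 ]
 [315.56626681 258.02506978]]
[-0.18  0.35  0.47  1.83 -0.18  1.01  1.09]
```

View pics/w10.png

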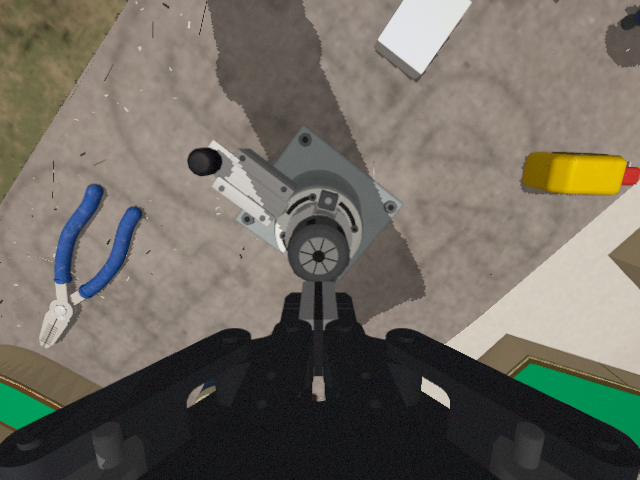

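The view shows the collet chuck seated, with the key inside its slot at (327,200). Its nose is at (318,257). The lock's black knob is at (205,160), still drawn out.

Run:
```python
from h import *
c=settle("wrist"); o=bot.get_obs(); t=o["eef_pos"]
h=c[0][130:190,175:235]; m=(h.max(2)<50).astype(np.uint8)
k=max(cv2.findContours(m,0,2)[0],key=cv2.contourArea);(e,r)=cv2.minEnclosingCircle(k);print(e[0]+175,e[1]+130,r)
K=onz(c,[(204,159.5)],.144)[0];N=onz(c,[(318.3,256.8)],.1575)[0]
d=(N-K)[:2];print(K,N,np.linalg.norm(d),np.degrees(np.arctan2(d[1],d[0])),t,toolx(o))
ct=cam("top");K2=onz(ct,[(393.1-.4,277.8-.4)],.144)[0];print(K2)
ax=np.array([.5518,-.1739]);
for kk in (K[:2]+ax-N[:2],):
    print("knob",kk); D=kk-t[:2]; a=np.radians(toolx(o));print("shift tool",1000*D@[np.cos(a),np.sin(a)],1000*D@[np.sin(a),-np.cos(a)])
```

```text
204.42424201965332 160.0 16.69607925415039
[ 0.46056733 -0.17460788  0.144     ] [ 0.55287046 -0.17244759  0.1575    ] 0.0923284085569177 1.3407208255864747 [ 0.55157286 -0.1737286   0.22345914] 131.05601328082014
[ 0.45823283 -0.17803669  0.144     ]
knob [ 0.45949687 -0.17606029]
shift tool 58.716938874286384 -70.96299228226708
```

Call:
jog_arm:
  force: 30
  rows:
    - {"fingers": 60,"x": 0,"y": 0,"z": 0,"ax": 0,"ay": 0,"az": -7.3}
    - {"fingers": 60,"x": 0,"y": 0,"z": 0,"ax": 0,"ay": 0,"az": -7.3}
    - {"fingers": 60,"x": 0,"y": 0,"z": 0,"ax": 0,"ay": 0,"az": -7.3}
    - {"fingers": 60,"x": 0,"y": 0,"z": 0,"ax": 0,"ay": 0,"az": -7.3}
    - {"fingers": 60,"x": 0,"y": 0,"z": 0,"ax": 0,"ay": 0,"az": -7.3}
    - {"fingers": 60,"x": 0,"y": 0,"z": 0,"ax": 0,"ay": 0,"az": -7.3}
    - {"fingers": 60,"x": 0,"y": 0,"z": 0,"ax": 0,"ay": 0,"az": -7.3}
    - {"fingers": 60,"x": 0,"y": 0,"z": 0,"ax": 0,"ay": 0,"az": 0}

```text
t: 21.95
eef_pos: [0.5517, -0.1739, 0.2239]
tool_rot: [-0.0, -0.019, 1.0, 0.0]
contact_force: [-0.1, -0.1, -0.2]
gripper_width: 0.701
grasp_force: 0.0
```

Call:
jog_arm:
  rows:
    - {"fingers": 60,"x": 25,"y": 0,"z": 0,"ax": 0,"ay": 0,"az": 0}
    - {"fingers": 60,"x": 35,"y": 0,"z": 0,"ax": 0,"ay": 0,"az": 0}
    - {"fingers": 60,"x": 34.7,"y": 0,"z": 0,"ax": 0,"ay": 0,"az": 0}
    - {"fingers": 60,"x": 0,"y": 0,"z": 0,"ax": 0,"ay": 0,"az": 0}
    - {"fingers": 60,"x": 0,"y": 0,"z": 0,"ax": 0,"ay": 0,"az": 0}
    - {"fingers": 60,"x": 0,"y": 0,"z": 0,"ax": 0,"ay": 0,"az": 0}
    - {"fingers": 60,"x": 0,"y": 0,"z": 0,"ax": 0,"ay": 0,"az": 0}
    - {"fingers": 60,"x": 0,"y": 0,"z": 0,"ax": 0,"ay": 0,"az": 0}

```text
t: 22.75
eef_pos: [0.4579, -0.1772, 0.2239]
tool_rot: [-0.0, -0.019, 1.0, -0.0]
contact_force: [-0.0, 0.2, -0.4]
gripper_width: 0.701
grasp_force: 0.0
```

Run:
```python
from h import *
st(); c=settle("wrist"); o=bot.get_obs();t=o["eef_pos"]
q=proj(c,[[t[0],t[1],.144],[.457,-.177,.144]]);print(q)
x,y=map(int,q[1]);x0=x-45;y0=max(y-45,0)
m=(c[0][y0:y+45,x0:x+45].max(2)<45).astype(np.uint8)
for k in cv2.findContours(m,0,2)[0]:
    if cv2.contourArea(k)>150:
        b=cv2.boundingRect(k);e,r=cv2.minEnclosingCircle(k);e=(e[0]+x0,e[1]+y0);print(cv2.contourArea(k),(b[0]+x0,b[1]+y0,b[2],b[3]),e,r,onz(c,[e],.144))
```

```text
23.0 [ 0.4573 -0.1773  0.2239] -177.8 F [0.8 0.6 0.2] M [ 0.01  0.01 -0.  ] g 0.701 0
[[314.84194519 247.52457558]
 [315.37345578 247.24362231]]
549.5 (302, 231, 25, 30) (314.5, 245.43103408813477) 14.64608097076416 [[ 0.45576638 -0.1776253   0.144     ]]
```

Call:
jog_arm:
  rows:
    - {"fingers": 60,"x": 0.5,"y": 0,"z": 12,"ax": 0,"ay": 0,"az": 0}
    - {"fingers": 60,"x": 0.5,"y": 0,"z": 18,"ax": 0,"ay": 0,"az": 0}
    - {"fingers": 60,"x": 0,"y": 0,"z": 18,"ax": 0,"ay": 0,"az": 0}
    - {"fingers": 60,"x": 0,"y": 0,"z": 18,"ax": 0,"ay": 0,"az": 0}
    - {"fingers": 60,"x": 0,"y": 0,"z": 15,"ax": 0,"ay": 0,"az": 0}
    - {"fingers": 60,"x": 0,"y": 0,"z": 10,"ax": 0,"ay": 0,"az": 0}
    - {"fingers": 60,"x": 0,"y": 0,"z": 6,"ax": 0,"ay": 0,"az": 0}
    - {"fingers": 60,"x": 0,"y": 0,"z": 1,"ax": 0,"ay": 0,"az": 0}

```text
t: 23.9
eef_pos: [0.4558, -0.1773, 0.1253]
tool_rot: [-0.001, -0.019, 1.0, 0.0]
contact_force: [0.6, 0.1, 0.5]
gripper_width: 0.705
grasp_force: 0.0
```

Call:
jog_arm:
  force: 25
  rows:
    - {"fingers": 60,"x": 0,"y": 0,"z": 0,"ax": 0,"ay": 0,"az": 0}
    - {"fingers": 60,"x": 0,"y": 0,"z": 0,"ax": 0,"ay": 0,"az": 0}
    - {"fingers": 30,"x": 0,"y": 0,"z": 0,"ax": 0,"ay": 0,"az": 0}
    - {"fingers": 10,"x": 0,"y": 0,"z": 0,"ax": 0,"ay": 0,"az": 0}
    - {"fingers": 10,"x": 0,"y": 0,"z": 0,"ax": 0,"ay": 0,"az": 0}
    - {"fingers": 10,"x": 0,"y": 0,"z": 0,"ax": 0,"ay": 0,"az": 0}
    - {"fingers": 10,"x": 0,"y": 0,"z": 0,"ax": 0,"ay": 0,"az": 0}
    - {"fingers": 10,"x": 0,"y": 0,"z": 0,"ax": 0,"ay": 0,"az": 0}

```text
t: 24.7
eef_pos: [0.4566, -0.1797, 0.1266]
tool_rot: [0.001, -0.018, 1.0, -0.001]
contact_force: [-0.1, -6.8, 1.1]
gripper_width: 0.19
grasp_force: 26.6
```

```bash
python3 -c "
from h import *
st()"
```

```text
24.95 [ 0.4566 -0.1797  0.1266] -177.9 F [-0.3 -6.1  1.1] M [-1.37  0.01  0.01] g 0.193 27
```

Call:
jog_arm:
  rows:
    - {"fingers": 10,"x": 0,"y": -1.2,"z": 0,"ax": 0,"ay": 0,"az": 0}
    - {"fingers": 10,"x": 0,"y": -1.1,"z": 0,"ax": 0,"ay": 0,"az": 0}
    - {"fingers": 10,"x": -1.5,"y": 0,"z": 0,"ax": 0,"ay": 0,"az": 0}
    - {"fingers": 10,"x": -1.5,"y": 0,"z": 0,"ax": 0,"ay": 0,"az": 0}
    - {"fingers": 10,"x": -1.5,"y": 0.1,"z": 0,"ax": 0,"ay": 0,"az": 0}
    - {"fingers": 10,"x": -1.5,"y": 0,"z": 0,"ax": 0,"ay": 0,"az": 0}
    - {"fingers": 10,"x": 0,"y": 0,"z": 0,"ax": 0,"ay": 0,"az": 0}
    - {"fingers": 10,"x": 0,"y": 0,"z": 0,"ax": 0,"ay": 0,"az": 0}

```text
t: 25.75
eef_pos: [0.4623, -0.1795, 0.1265]
tool_rot: [0.0, -0.019, 1.0, 0.0]
contact_force: [-2.8, -1.2, 6.7]
gripper_width: 0.19
grasp_force: 27.1
```

```bash
python3 -c "
from h import *
st()"
```

```text
26.0 [ 0.4623 -0.1795  0.1265] -177.8 F [-1.5 -1.   6.2] M [-0.26  0.45 -0.03] g 0.19 27
```

Call:
jog_arm:
  rows:
    - {"fingers": 10,"x": -1,"y": 0,"z": 0,"ax": 0,"ay": 0,"az": 0}
    - {"fingers": 10,"x": -1,"y": 0.1,"z": 0,"ax": 0,"ay": 0,"az": 0}
    - {"fingers": 10,"x": -1,"y": 0,"z": 0,"ax": 0,"ay": 0,"az": 0}
    - {"fingers": 10,"x": -1,"y": 0.1,"z": 0,"ax": 0,"ay": 0,"az": 0}
    - {"fingers": 10,"x": -1,"y": 0,"z": 0,"ax": 0,"ay": 0,"az": 0}
    - {"fingers": 10,"x": -1,"y": 0,"z": 0,"ax": 0,"ay": 0,"az": 0}
    - {"fingers": 10,"x": 0,"y": 0,"z": 0,"ax": 0,"ay": 0,"az": 0}
    - {"fingers": 10,"x": 0,"y": 0,"z": 0,"ax": 0,"ay": 0,"az": 0}

```text
t: 26.8
eef_pos: [0.4674, -0.1792, 0.1265]
tool_rot: [-0.001, -0.019, 1.0, 0.0]
contact_force: [-5.7, -1.0, 9.8]
gripper_width: 0.191
grasp_force: 27.4
```

```bash
python3 -c "
from h import *
st()"
```

```text
27.05 [ 0.4674 -0.1792  0.1265] -177.9 F [-4.7 -1.3  9.8] M [-0.27  1.06  0.04] g 0.19 27
```

Call:
jog_arm:
  rows:
    - {"fingers": 10,"x": -0.7,"y": 0,"z": 0,"ax": 0,"ay": 0,"az": 0}
    - {"fingers": 10,"x": 0,"y": 0,"z": 0,"ax": 0,"ay": 0,"az": 0}
    - {"fingers": 10,"x": -0.7,"y": 0,"z": 0,"ax": 0,"ay": 0,"az": 0}
    - {"fingers": 10,"x": 0,"y": 0,"z": 0,"ax": 0,"ay": 0,"az": 0}
    - {"fingers": 10,"x": -0.7,"y": 0,"z": 0,"ax": 0,"ay": 0,"az": 0}
    - {"fingers": 10,"x": 0,"y": 0,"z": 0,"ax": 0,"ay": 0,"az": 0}
    - {"fingers": 10,"x": 0,"y": 0,"z": 0,"ax": 0,"ay": 0,"az": 0}
    - {"fingers": 10,"x": 0,"y": 0,"z": 0,"ax": 0,"ay": 0,"az": 0}

```text
t: 27.85
eef_pos: [0.4675, -0.1792, 0.1264]
tool_rot: [-0.002, -0.018, 1.0, 0.001]
contact_force: [-10.6, -1.6, 16.9]
gripper_width: 0.193
grasp_force: 28.0
```

```bash
python3 -c "
from h import *
st()"
```

```text
28.1 [ 0.4675 -0.1792  0.1264] -177.9 F [-11.1  -0.7  16.3] M [-0.18  2.32 -0.03] g 0.194 28
```

Call:
jog_arm:
  rows:
    - {"fingers": 10,"x": 1.5,"y": 0,"z": 0,"ax": 0,"ay": 0,"az": 0}
    - {"fingers": 10,"x": 1,"y": 0,"z": 0,"ax": 0,"ay": 0,"az": 0}
    - {"fingers": 60,"x": 0,"y": 0,"z": 0,"ax": 0,"ay": 0,"az": 0}
    - {"fingers": 60,"x": 0,"y": 0,"z": 0,"ax": 0,"ay": 0,"az": 0}
    - {"fingers": 60,"x": 0,"y": 0,"z": 0,"ax": 0,"ay": 0,"az": 0}
    - {"fingers": 60,"x": 0,"y": 0,"z": -10,"ax": 0,"ay": 0,"az": 0}
    - {"fingers": 60,"x": 0,"y": 0,"z": -25,"ax": 0,"ay": 0,"az": 0}
    - {"fingers": 60,"x": 0,"y": 0,"z": -25,"ax": 0,"ay": 0,"az": 0}

```text
t: 28.9
eef_pos: [0.4675, -0.1788, 0.1869]
tool_rot: [-0.001, -0.019, 1.0, 0.0]
contact_force: [1.3, -0.0, 1.1]
gripper_width: 0.697
grasp_force: 0.0
```

Call:
jog_arm:
  rows:
    - {"fingers": 60,"x": 0,"y": 0,"z": -25,"ax": 0,"ay": 0,"az": 0}
    - {"fingers": 60,"x": 0,"y": 0,"z": -12.5,"ax": 0,"ay": 0,"az": 0}
    - {"fingers": 60,"x": 0,"y": 0,"z": 0,"ax": 0,"ay": 0,"az": 0}
    - {"fingers": 60,"x": 0,"y": 0,"z": 0,"ax": 0,"ay": 0,"az": 0}
    - {"fingers": 60,"x": 0,"y": 0,"z": 0,"ax": 0,"ay": 0,"az": 0}
    - {"fingers": 60,"x": 0,"y": 0,"z": 0,"ax": 0,"ay": 0,"az": 0}
    - {"fingers": 60,"x": 0,"y": 0,"z": 0,"ax": 0,"ay": 0,"az": 0}
    - {"fingers": 60,"x": 0,"y": 0,"z": 0,"ax": 0,"ay": 0,"az": 0}

```text
t: 29.7
eef_pos: [0.4676, -0.1789, 0.223]
tool_rot: [-0.0, -0.019, 1.0, 0.0]
contact_force: [-0.2, -0.0, 0.1]
gripper_width: 0.703
grasp_force: 0.0
```

Run:
```python
from h import *
st(); c=settle("wrist"); o=bot.get_obs();t=o["eef_pos"];cv2.imwrite("pics/w11.png",c[0])
q=proj(c,[[t[0],t[1],.144],[.469,-.177,.144]]);print(q)
x,y=map(int,q[1]);x0=x-45;y0=max(y-45,0)
m=(c[0][y0:y+45,x0:x+45].max(2)<45).astype(np.uint8)
for k in cv2.findContours(m,0,2)[0]:
    if cv2.contourArea(k)>150:
        b=cv2.boundingRect(k);e,r=cv2.minEnclosingCircle(k);e=(e[0]+x0,e[1]+y0);print(cv2.contourArea(k),(b[0]+x0,b[1]+y0,b[2],b[3]),e,r,onz(c,[e],.144))
```

```text
29.95 [ 0.4678 -0.1789  0.2235] -177.8 F [0.6 0.2 0.6] M [-0.07  0.01  0.03] g 0.7 0
[[314.8473136  247.78517322]
 [317.70660093 249.50509419]]
553.0 (306, 231, 25, 30) (317.25477600097656, 245.80254745483398) 14.821394920349121 [[ 0.46644577 -0.17739743  0.144     ]]
```

The lock moved only about 10.8 mm and then stopped against 11 N, so the holder may not be fully down. I'll feel the height of the nose with shut fingers (home would be z = 0.1575).

Call:
jog_arm:
  rows:
    - {"fingers": 0,"x": -25,"y": 0.8,"z": 0,"ax": 0,"ay": 0,"az": 0}
    - {"fingers": 0,"x": -30,"y": 1,"z": 0,"ax": 0,"ay": 0,"az": 0}
    - {"fingers": 0,"x": -29.3,"y": 0,"z": 0,"ax": 0,"ay": 0,"az": 0}
    - {"fingers": 0,"x": 0,"y": 0,"z": 10,"ax": 0,"ay": 0,"az": 0}
    - {"fingers": 0,"x": 0,"y": 0,"z": 15,"ax": 0,"ay": 0,"az": 0}
    - {"fingers": 0,"x": 0,"y": 0,"z": 15,"ax": 0,"ay": 0,"az": 0}
    - {"fingers": 0,"x": 0,"y": 0,"z": 15,"ax": 0,"ay": 0,"az": 0}
    - {"fingers": 0,"x": 0,"y": 0,"z": 6,"ax": 0,"ay": 0,"az": 0}

```text
t: 30.85
eef_pos: [0.5504, -0.1738, 0.1608]
tool_rot: [-0.001, -0.019, 1.0, 0.0]
contact_force: [-0.9, 0.1, -0.1]
gripper_width: -0.0
grasp_force: 0.0
```

Call:
jog_arm:
  rows:
    - {"fingers": 0,"x": 0,"y": 0,"z": 0,"ax": 0,"ay": 0,"az": 0}
    - {"fingers": 0,"x": 0,"y": 0,"z": 0,"ax": 0,"ay": 0,"az": 0}
    - {"fingers": 0,"x": 0,"y": 0,"z": 1,"ax": 0,"ay": 0,"az": 0}
    - {"fingers": 0,"x": 0,"y": 0,"z": 1,"ax": 0,"ay": 0,"az": 0}
    - {"fingers": 0,"x": 0,"y": 0,"z": 1,"ax": 0,"ay": 0,"az": 0}
    - {"fingers": 0,"x": 0,"y": 0,"z": 0.5,"ax": 0,"ay": 0,"az": 0}
    - {"fingers": 0,"x": 0,"y": 0,"z": 0,"ax": 0,"ay": 0,"az": 0}
    - {"fingers": 0,"x": 0,"y": 0,"z": 0,"ax": 0,"ay": 0,"az": 0}

```text
t: 31.65
eef_pos: [0.552, -0.1739, 0.159]
tool_rot: [-0.0, -0.019, 1.0, 0.0]
contact_force: [0.2, 0.0, -0.6]
gripper_width: 0.001
grasp_force: 0.0
```

```bash
python3 -c "
from h import *
st()"
```

```text
31.9 [ 0.552  -0.1739  0.159 ] -177.8 F [ 0.6  1.  -1. ] M [ 0.01 -0.06 -0.01] g -0.002 0
```

Call:
jog_arm:
  rows:
    - {"fingers": 0,"x": 0,"y": 0,"z": 0.5,"ax": 0,"ay": 0,"az": 0}
    - {"fingers": 0,"x": 0,"y": 0,"z": 0.5,"ax": 0,"ay": 0,"az": 0}
    - {"fingers": 0,"x": 0,"y": 0,"z": 0.5,"ax": 0,"ay": 0,"az": 0}
    - {"fingers": 0,"x": 0,"y": 0,"z": 0.5,"ax": 0,"ay": 0,"az": 0}
    - {"fingers": 0,"x": 0,"y": 0,"z": 0.3,"ax": 0,"ay": 0,"az": 0}
    - {"fingers": 0,"x": 0,"y": 0,"z": 0,"ax": 0,"ay": 0,"az": 0}
    - {"fingers": 0,"x": 0,"y": 0,"z": 0,"ax": 0,"ay": 0,"az": 0}
    - {"fingers": 0,"x": 0,"y": 0,"z": 0,"ax": 0,"ay": 0,"az": 0}

```text
t: 32.7
eef_pos: [0.552, -0.174, 0.1567]
tool_rot: [0.0, -0.019, 1.0, 0.0]
contact_force: [-0.5, 0.1, 0.7]
gripper_width: -0.003
grasp_force: 0.3
```

```bash
python3 -c "
from h import *
st()"
```

```text
32.95 [ 0.552  -0.174   0.1567] -177.8 F [-1.1 -0.7  0.8] M [0.02 0.05 0.  ] g -0.003 0
```

Call:
jog_arm:
  rows:
    - {"fingers": 0,"x": 0,"y": 0,"z": 0.5,"ax": 0,"ay": 0,"az": 0}
    - {"fingers": 0,"x": 0,"y": 0,"z": 0.5,"ax": 0,"ay": 0,"az": 0}
    - {"fingers": 0,"x": 0,"y": 0,"z": 0.5,"ax": 0,"ay": 0,"az": 0}
    - {"fingers": 0,"x": 0,"y": 0,"z": 0.5,"ax": 0,"ay": 0,"az": 0}
    - {"fingers": 0,"x": 0,"y": 0,"z": 0.5,"ax": 0,"ay": 0,"az": 0}
    - {"fingers": 0,"x": 0,"y": 0,"z": 0,"ax": 0,"ay": 0,"az": 0}
    - {"fingers": 0,"x": 0,"y": 0,"z": 0,"ax": 0,"ay": 0,"az": 0}
    - {"fingers": 0,"x": 0,"y": 0,"z": 0,"ax": 0,"ay": 0,"az": 0}

```text
t: 33.75
eef_pos: [0.5524, -0.1741, 0.1561]
tool_rot: [0.001, -0.019, 1.0, 0.0]
contact_force: [-5.7, 1.3, 16.0]
gripper_width: 0.003
grasp_force: 8.0
```

```bash
python3 -c "
from h import *
st()"
```

```text
34.0 [ 0.5523 -0.1741  0.1561] -177.9 F [-5.8  0.1 15.7] M [ 0.44  1.25 -0.03] g 0.0 8
```

Call:
jog_arm:
  rows:
    - {"fingers": 0,"x": 0,"y": 0,"z": -4,"ax": 0,"ay": 0,"az": 0}
    - {"fingers": 0,"x": 0,"y": 0,"z": -15,"ax": 0,"ay": 0,"az": 0}
    - {"fingers": 0,"x": 0,"y": 0,"z": -15,"ax": 0,"ay": 0,"az": 0}
    - {"fingers": 0,"x": 0,"y": 0,"z": -5,"ax": 0,"ay": 0,"az": 0}
    - {"fingers": 0,"x": 25,"y": -1,"z": 0,"ax": 0,"ay": 0,"az": 0}
    - {"fingers": 0,"x": 35,"y": -1.2,"z": 0,"ax": 0,"ay": 0,"az": 0}
    - {"fingers": 0,"x": 35,"y": 0,"z": 0,"ax": 0,"ay": 0,"az": 0}
    - {"fingers": 0,"x": 18,"y": 0,"z": 0,"ax": 0,"ay": 0,"az": 0}

```text
t: 34.8
eef_pos: [0.4359, -0.1806, 0.1924]
tool_rot: [-0.001, -0.018, 1.0, 0.0]
contact_force: [-0.0, 0.2, 0.3]
gripper_width: 0.003
grasp_force: 0.0
```

Call:
jog_arm:
  rows:
    - {"fingers": 0,"x": 0,"y": 0,"z": 0,"ax": 0,"ay": 0,"az": 0}
    - {"fingers": 0,"x": 0,"y": 0,"z": 0,"ax": 0,"ay": 0,"az": 0}
    - {"fingers": 0,"x": 0,"y": 0,"z": 10,"ax": 0,"ay": 0,"az": 0}
    - {"fingers": 0,"x": 0,"y": 0,"z": 20,"ax": 0,"ay": 0,"az": 0}
    - {"fingers": 0,"x": 0,"y": 0,"z": 20,"ax": 0,"ay": 0,"az": 0}
    - {"fingers": 0,"x": 0,"y": 0,"z": 13,"ax": 0,"ay": 0,"az": 0}
    - {"fingers": 0,"x": 0,"y": 0,"z": 5,"ax": 0,"ay": 0,"az": 0}
    - {"fingers": 0,"x": 0,"y": 0,"z": 0,"ax": 0,"ay": 0,"az": 0}

```text
t: 35.6
eef_pos: [0.4392, -0.1802, 0.1241]
tool_rot: [-0.001, -0.019, 1.0, 0.0]
contact_force: [0.1, 0.3, 0.3]
gripper_width: -0.001
grasp_force: 0.0
```

```bash
python3 -c "
from h import *
st()"
```

```text
35.85 [ 0.4398 -0.1805  0.1258] -177.8 F [-0.8 -0.2 -0.6] M [-0.04  0.02 -0.  ] g 0.0 0
```

Now push along the stand's +x, gently.

Call:
jog_arm:
  rows:
    - {"fingers": 0,"x": -2,"y": 0,"z": 0,"ax": 0,"ay": 0,"az": 0}
    - {"fingers": 0,"x": -2,"y": 0,"z": 0,"ax": 0,"ay": 0,"az": 0}
    - {"fingers": 0,"x": -2,"y": 0,"z": 0,"ax": 0,"ay": 0,"az": 0}
    - {"fingers": 0,"x": -1,"y": 0,"z": 0,"ax": 0,"ay": 0,"az": 0}
    - {"fingers": 0,"x": -1,"y": 0,"z": 0,"ax": 0,"ay": 0,"az": 0}
    - {"fingers": 0,"x": 0,"y": 0,"z": 0,"ax": 0,"ay": 0,"az": 0}
    - {"fingers": 0,"x": 0,"y": 0,"z": 0,"ax": 0,"ay": 0,"az": 0}
    - {"fingers": 0,"x": 0,"y": 0,"z": 0,"ax": 0,"ay": 0,"az": 0}

```text
t: 36.65
eef_pos: [0.4471, -0.1801, 0.1251]
tool_rot: [-0.0, -0.019, 1.0, 0.0]
contact_force: [0.0, -0.6, 0.8]
gripper_width: 0.002
grasp_force: 0.0
```

Call:
jog_arm:
  rows:
    - {"fingers": 0,"x": -0.8,"y": 0,"z": 0,"ax": 0,"ay": 0,"az": 0}
    - {"fingers": 0,"x": 0,"y": 0,"z": 0,"ax": 0,"ay": 0,"az": 0}
    - {"fingers": 0,"x": -0.8,"y": 0,"z": 0,"ax": 0,"ay": 0,"az": 0}
    - {"fingers": 0,"x": 0,"y": 0,"z": 0,"ax": 0,"ay": 0,"az": 0}
    - {"fingers": 0,"x": -0.8,"y": 0,"z": 0,"ax": 0,"ay": 0,"az": 0}
    - {"fingers": 0,"x": 0,"y": 0,"z": 0,"ax": 0,"ay": 0,"az": 0}
    - {"fingers": 0,"x": 0,"y": 0,"z": 0,"ax": 0,"ay": 0,"az": 0}
    - {"fingers": 0,"x": 0,"y": 0,"z": 0,"ax": 0,"ay": 0,"az": 0}

```text
t: 37.45
eef_pos: [0.4494, -0.18, 0.1251]
tool_rot: [-0.0, -0.019, 1.0, 0.0]
contact_force: [-1.1, 0.5, 0.7]
gripper_width: 0.0
grasp_force: 0.3
```

```bash
python3 -c "
from h import *
st()"
```

```text
37.7 [ 0.4495 -0.18    0.1252] -177.8 F [-0.5  0.9  0.2] M [-0.02  0.15  0.  ] g -0.002 0
```

Call:
jog_arm:
  rows:
    - {"fingers": 0,"x": -0.8,"y": 0,"z": 0,"ax": 0,"ay": 0,"az": 0}
    - {"fingers": 0,"x": 0,"y": 0,"z": 0,"ax": 0,"ay": 0,"az": 0}
    - {"fingers": 0,"x": -0.8,"y": 0,"z": 0,"ax": 0,"ay": 0,"az": 0}
    - {"fingers": 0,"x": 0,"y": 0,"z": 0,"ax": 0,"ay": 0,"az": 0}
    - {"fingers": 0,"x": -0.8,"y": 0,"z": 0,"ax": 0,"ay": 0,"az": 0}
    - {"fingers": 0,"x": 0,"y": 0,"z": 0,"ax": 0,"ay": 0,"az": 0}
    - {"fingers": 0,"x": 0,"y": 0,"z": 0,"ax": 0,"ay": 0,"az": 0}
    - {"fingers": 0,"x": 0,"y": 0,"z": 0,"ax": 0,"ay": 0,"az": 0}

```text
t: 38.5
eef_pos: [0.4497, -0.1799, 0.1246]
tool_rot: [-0.002, -0.018, 1.0, 0.0]
contact_force: [-7.1, -0.4, 3.5]
gripper_width: -0.0
grasp_force: 3.7
```

```bash
python3 -c "
from h import *
st()"
```

```text
38.75 [ 0.4497 -0.1799  0.1246] -177.9 F [-7.6  1.1  3. ] M [-0.08  1.6   0.03] g 0.0 4
```

Call:
jog_arm:
  rows:
    - {"fingers": 0,"x": 4,"y": 0,"z": 0,"ax": 0,"ay": 0,"az": 0}
    - {"fingers": 0,"x": 2,"y": 0,"z": -10,"ax": 0,"ay": 0,"az": 0}
    - {"fingers": 0,"x": 0,"y": 0,"z": -20,"ax": 0,"ay": 0,"az": 0}
    - {"fingers": 0,"x": 0,"y": 0,"z": -10,"ax": 0,"ay": 0,"az": 0}
    - {"fingers": 0,"x": -20,"y": 0,"z": 0,"ax": 0,"ay": 0,"az": 0}
    - {"fingers": 0,"x": -20,"y": 0.5,"z": 0,"ax": 0,"ay": 0,"az": 0}
    - {"fingers": 0,"x": -11,"y": 0.5,"z": 0,"ax": 0,"ay": 0,"az": 0}
    - {"fingers": 0,"x": 0,"y": 0,"z": 0,"ax": 0,"ay": 0,"az": 0}

```text
t: 39.55
eef_pos: [0.4985, -0.1768, 0.1655]
tool_rot: [0.001, -0.02, 1.0, -0.0]
contact_force: [-0.8, 0.6, -1.1]
gripper_width: -0.002
grasp_force: 0.0
```

```bash
python3 -c "
from h import *
st()"
```

```text
39.8 [ 0.4959 -0.1775  0.1651] -177.9 F [ 1.5 -0.7 -0.1] M [-0.01 -0.01  0.02] g 0.002 0
```

Call:
jog_arm:
  rows:
    - {"fingers": 0,"x": 0,"y": 0,"z": 10,"ax": 0,"ay": 0,"az": 0}
    - {"fingers": 0,"x": 0,"y": 0,"z": 12,"ax": 0,"ay": 0,"az": 0}
    - {"fingers": 0,"x": 0,"y": 0,"z": 12,"ax": 0,"ay": 0,"az": 0}
    - {"fingers": 0,"x": 0,"y": 0,"z": 5,"ax": 0,"ay": 0,"az": 0}
    - {"fingers": 0,"x": 0,"y": 0,"z": 0,"ax": 0,"ay": 0,"az": 0}
    - {"fingers": 0,"x": 2,"y": 0,"z": 0,"ax": 0,"ay": 0,"az": 0}
    - {"fingers": 0,"x": 2,"y": 0,"z": 0,"ax": 0,"ay": 0,"az": 0}
    - {"fingers": 0,"x": 0,"y": 0,"z": 0,"ax": 0,"ay": 0,"az": 0}

```text
t: 40.6
eef_pos: [0.4928, -0.1775, 0.1266]
tool_rot: [0.0, -0.019, 1.0, -0.0]
contact_force: [0.2, 0.1, 0.3]
gripper_width: -0.001
grasp_force: 0.0
```

```bash
python3 -c "
from h import *
st()"
```

```text
40.85 [ 0.4931 -0.1774  0.1264] -177.8 F [-0.2  1.2  1. ] M [0.03 0.06 0.05] g -0.002 0
```

Call:
jog_arm:
  rows:
    - {"fingers": 0,"x": 0.5,"y": 0,"z": 0,"ax": 0,"ay": 0,"az": 0}
    - {"fingers": 0,"x": 0,"y": 0,"z": 0,"ax": 0,"ay": 0,"az": 0}
    - {"fingers": 0,"x": 0.5,"y": 0,"z": 0,"ax": 0,"ay": 0,"az": 0}
    - {"fingers": 0,"x": 0,"y": 0,"z": 0,"ax": 0,"ay": 0,"az": 0}
    - {"fingers": 0,"x": 0.5,"y": 0,"z": 0,"ax": 0,"ay": 0,"az": 0}
    - {"fingers": 0,"x": 0,"y": 0,"z": 0,"ax": 0,"ay": 0,"az": 0}
    - {"fingers": 0,"x": 0,"y": 0,"z": 0,"ax": 0,"ay": 0,"az": 0}
    - {"fingers": 0,"x": 0,"y": 0,"z": 0,"ax": 0,"ay": 0,"az": 0}

```text
t: 41.65
eef_pos: [0.4914, -0.1774, 0.1262]
tool_rot: [0.0, -0.019, 1.0, 0.0]
contact_force: [0.3, -0.0, 0.8]
gripper_width: 0.001
grasp_force: 0.0
```

```bash
python3 -c "
from h import *
st()"
```

```text
41.9 [ 0.4914 -0.1774  0.1262] -177.8 F [ 0.3  0.2 -1. ] M [-0.03 -0.02 -0.02] g 0.001 0
```

Call:
jog_arm:
  rows:
    - {"fingers": 0,"x": 0.5,"y": 0,"z": 0,"ax": 0,"ay": 0,"az": 0}
    - {"fingers": 0,"x": 0,"y": 0,"z": 0,"ax": 0,"ay": 0,"az": 0}
    - {"fingers": 0,"x": 0.5,"y": 0,"z": 0,"ax": 0,"ay": 0,"az": 0}
    - {"fingers": 0,"x": 0,"y": 0,"z": 0,"ax": 0,"ay": 0,"az": 0}
    - {"fingers": 0,"x": 0.5,"y": 0,"z": 0,"ax": 0,"ay": 0,"az": 0}
    - {"fingers": 0,"x": 0,"y": 0,"z": 0,"ax": 0,"ay": 0,"az": 0}
    - {"fingers": 0,"x": 0,"y": 0,"z": 0,"ax": 0,"ay": 0,"az": 0}
    - {"fingers": 0,"x": 0,"y": 0,"z": 0,"ax": 0,"ay": 0,"az": 0}

```text
t: 42.7
eef_pos: [0.4899, -0.1775, 0.1262]
tool_rot: [-0.0, -0.019, 1.0, 0.0]
contact_force: [0.3, -0.0, -1.1]
gripper_width: -0.004
grasp_force: 0.0
```

```bash
python3 -c "
from h import *
st()"
```

```text
42.95 [ 0.4899 -0.1775  0.1262] -177.8 F [-0.1 -0.7  0. ] M [ 0.02  0.03 -0.  ] g -0.001 0
```

Call:
jog_arm:
  rows:
    - {"fingers": 0,"x": 0.5,"y": 0,"z": 0,"ax": 0,"ay": 0,"az": 0}
    - {"fingers": 0,"x": 0,"y": 0,"z": 0,"ax": 0,"ay": 0,"az": 0}
    - {"fingers": 0,"x": 0.5,"y": 0,"z": 0,"ax": 0,"ay": 0,"az": 0}
    - {"fingers": 0,"x": 0,"y": 0,"z": 0,"ax": 0,"ay": 0,"az": 0}
    - {"fingers": 0,"x": 0.5,"y": 0,"z": 0,"ax": 0,"ay": 0,"az": 0}
    - {"fingers": 0,"x": 0,"y": 0,"z": 0,"ax": 0,"ay": 0,"az": 0}
    - {"fingers": 0,"x": 0,"y": 0,"z": 0,"ax": 0,"ay": 0,"az": 0}
    - {"fingers": 0,"x": 0,"y": 0,"z": 0,"ax": 0,"ay": 0,"az": 0}

```text
t: 43.75
eef_pos: [0.4889, -0.1775, 0.1264]
tool_rot: [0.0, -0.019, 1.0, -0.0]
contact_force: [2.7, -0.2, 0.0]
gripper_width: -0.0
grasp_force: 1.5
```

```bash
python3 -c "
from h import *
st()"
```

```text
44.0 [ 0.4886 -0.1775  0.1263] -177.8 F [2.8 0.6 1.1] M [ 0.02 -0.65  0.02] g 0.002 2
```

Call:
jog_arm:
  rows:
    - {"fingers": 0,"x": -4,"y": 0,"z": 0,"ax": 0,"ay": 0,"az": 0}
    - {"fingers": 0,"x": 0,"y": 0,"z": -10,"ax": 0,"ay": 0,"az": 0}
    - {"fingers": 0,"x": 0,"y": 0,"z": -20,"ax": 0,"ay": 0,"az": 0}
    - {"fingers": 0,"x": 0,"y": 0,"z": -10,"ax": 0,"ay": 0,"az": 0}
    - {"fingers": 0,"x": 20,"y": 0,"z": 0,"ax": 0,"ay": 0,"az": 0}
    - {"fingers": 0,"x": 20,"y": -0.6,"z": 0,"ax": 0,"ay": 0,"az": 0}
    - {"fingers": 0,"x": 8,"y": -0.6,"z": 0,"ax": 0,"ay": 0,"az": 0}
    - {"fingers": 0,"x": 0,"y": 0,"z": 0,"ax": 0,"ay": 0,"az": 0}

```text
t: 44.8
eef_pos: [0.4435, -0.1807, 0.1664]
tool_rot: [-0.0, -0.018, 1.0, 0.0]
contact_force: [-0.2, -0.7, 1.4]
gripper_width: -0.001
grasp_force: 0.0
```

Call:
jog_arm:
  rows:
    - {"fingers": 0,"x": 0,"y": 0,"z": 0,"ax": 0,"ay": 0,"az": 0}
    - {"fingers": 0,"x": 0,"y": 0,"z": 0,"ax": 0,"ay": 0,"az": 0}
    - {"fingers": 0,"x": 0,"y": 0,"z": 10,"ax": 0,"ay": 0,"az": 0}
    - {"fingers": 0,"x": 0,"y": 0,"z": 12,"ax": 0,"ay": 0,"az": 0}
    - {"fingers": 0,"x": 0,"y": 0,"z": 12,"ax": 0,"ay": 0,"az": 0}
    - {"fingers": 0,"x": 0,"y": 0,"z": 6,"ax": 0,"ay": 0,"az": 0}
    - {"fingers": 0,"x": 0,"y": 0,"z": 0,"ax": 0,"ay": 0,"az": 0}
    - {"fingers": 0,"x": 0,"y": 0,"z": 0,"ax": 0,"ay": 0,"az": 0}

```text
t: 45.6
eef_pos: [0.4444, -0.1805, 0.126]
tool_rot: [-0.0, -0.019, 1.0, 0.0]
contact_force: [-0.0, -0.9, 0.4]
gripper_width: -0.001
grasp_force: 0.0
```

```bash
python3 -c "
from h import *
st()"
```

```text
45.85 [ 0.4448 -0.1805  0.1266] -177.8 F [ 0.2 -0.3 -0.3] M [-0.02  0.05 -0.05] g 0.001 0
```

Call:
jog_arm:
  rows:
    - {"fingers": 0,"x": -2,"y": 0,"z": 0,"ax": 0,"ay": 0,"az": 0}
    - {"fingers": 0,"x": -1.5,"y": 0,"z": 0,"ax": 0,"ay": 0,"az": 0}
    - {"fingers": 0,"x": -1,"y": 0,"z": 0,"ax": 0,"ay": 0,"az": 0}
    - {"fingers": 0,"x": -1,"y": 0,"z": 0,"ax": 0,"ay": 0,"az": 0}
    - {"fingers": 0,"x": -1,"y": 0,"z": 0,"ax": 0,"ay": 0,"az": 0}
    - {"fingers": 0,"x": -1,"y": 0,"z": 0,"ax": 0,"ay": 0,"az": 0}
    - {"fingers": 0,"x": -1,"y": 0,"z": 0,"ax": 0,"ay": 0,"az": 0}
    - {"fingers": 0,"x": 0,"y": 0,"z": 0,"ax": 0,"ay": 0,"az": 0}

```text
t: 46.65
eef_pos: [0.4497, -0.1802, 0.1253]
tool_rot: [-0.003, -0.018, 1.0, 0.001]
contact_force: [-7.9, -0.8, 4.8]
gripper_width: -0.003
grasp_force: 4.5
```

```bash
python3 -c "
from h import *
st()"
```

```text
Traceback (most recent call last):
  File "h.py", line 27, in st
    for i in range(5): cam("top")
                       ~~~^^^^^^^
  File "h.py", line 4, in cam
    c=bot.read_camera(n); im=np.array(c["pixels"])[:,:,::-1].copy()
ValueError: 200 camera calls are used up
```

Call:
jog_arm:
  rows:
    - {"fingers": 0,"x": 4,"y": 0,"z": 0,"ax": 0,"ay": 0,"az": 0}
    - {"fingers": 0,"x": 4,"y": 0,"z": 0,"ax": 0,"ay": 0,"az": 0}
    - {"fingers": 0,"x": 0,"y": 0,"z": -20,"ax": 0,"ay": 0,"az": 0}
    - {"fingers": 0,"x": 0,"y": 0,"z": -30,"ax": 0,"ay": 0,"az": 0}
    - {"fingers": 0,"x": 0,"y": 0,"z": -30,"ax": 0,"ay": 0,"az": 0}
    - {"fingers": 0,"x": 0,"y": 0,"z": -20,"ax": 0,"ay": 0,"az": 0}
    - {"fingers": 0,"x": 0,"y": 0,"z": 0,"ax": 0,"ay": 0,"az": 0}
    - {"fingers": 0,"x": 0,"y": 0,"z": 0,"ax": 0,"ay": 0,"az": 0}

```text
t: 47.6
eef_pos: [0.4453, -0.1802, 0.2263]
tool_rot: [0.001, -0.019, 1.0, 0.0]
contact_force: [0.7, 0.3, -0.2]
gripper_width: 0.001
grasp_force: 0.0
```

Run:
```python
from h import *
st(); c=settle("wrist");cv2.imwrite("pics/w12.png",c[0])
print(proj(c,[[.4692,-.1792,.144],[.5518,-.1739,.1575],[.5518,-.1739,.1045]]))
# knob blob & nose (grey disc) centres, as in earlier views
q=proj(c,[[.4692,-.1792,.144]])[0];x,y=map(int,q);m=(c[0][y-40:y+40,x-40:x+40].max(2)<45).astype(np.uint8)
k=max(cv2.findContours(m,0,2)[0],key=cv2.contourArea);e,r=cv2.minEnclosingCircle(k);print(cv2.boundingRect(k),onz(c,[(e[0]+x-40,e[1]+y-40)],.144),r)
```

```text
Traceback (most recent call last):
  File "h.py", line 27, in st
    for i in range(5): cam("top")
                       ~~~^^^^^^^
  File "h.py", line 4, in cam
    c=bot.read_camera(n); im=np.array(c["pixels"])[:,:,::-1].copy()
ValueError: 200 camera calls are used up
```

The camera budget is spent. I'll check the lock by feel: push it out to its outer stop, where the full travel must be 13.5 mm, then push it back in.

Call:
jog_arm:
  rows:
    - {"fingers": 0,"x": -20,"y": 0.4,"z": 0,"ax": 0,"ay": 0,"az": 0}
    - {"fingers": 0,"x": -20,"y": 0.4,"z": 20,"ax": 0,"ay": 0,"az": 0}
    - {"fingers": 0,"x": -11,"y": 0.2,"z": 20,"ax": 0,"ay": 0,"az": 0}
    - {"fingers": 0,"x": 0,"y": 0,"z": 10,"ax": 0,"ay": 0,"az": 0}
    - {"fingers": 0,"x": 0,"y": 0,"z": 20,"ax": 0,"ay": 0,"az": 0}
    - {"fingers": 0,"x": 0,"y": 0,"z": 20,"ax": 0,"ay": 0,"az": 0}
    - {"fingers": 0,"x": 0,"y": 0,"z": 10,"ax": 0,"ay": 0,"az": 0}
    - {"fingers": 0,"x": 0,"y": 0,"z": 0,"ax": 0,"ay": 0,"az": 0}

```text
t: 48.4
eef_pos: [0.4941, -0.1773, 0.1246]
tool_rot: [-0.002, -0.019, 1.0, 0.0]
contact_force: [-0.2, -0.2, 0.5]
gripper_width: 0.002
grasp_force: 0.0
```

Call:
jog_arm:
  rows:
    - {"fingers": 0,"x": 3,"y": 0,"z": 0,"ax": 0,"ay": 0,"az": 0}
    - {"fingers": 0,"x": 3,"y": -0.1,"z": 0,"ax": 0,"ay": 0,"az": 0}
    - {"fingers": 0,"x": 3,"y": 0,"z": 0,"ax": 0,"ay": 0,"az": 0}
    - {"fingers": 0,"x": 2.5,"y": -0.1,"z": 0,"ax": 0,"ay": 0,"az": 0}
    - {"fingers": 0,"x": 2.5,"y": 0,"z": 0,"ax": 0,"ay": 0,"az": 0}
    - {"fingers": 0,"x": 2,"y": 0,"z": 0,"ax": 0,"ay": 0,"az": 0}
    - {"fingers": 0,"x": 0,"y": 0,"z": 0,"ax": 0,"ay": 0,"az": 0}
    - {"fingers": 0,"x": 0,"y": 0,"z": 0,"ax": 0,"ay": 0,"az": 0}

```text
t: 49.2
eef_pos: [0.4801, -0.1783, 0.1263]
tool_rot: [0.0, -0.019, 1.0, -0.0]
contact_force: [2.6, -0.9, 1.4]
gripper_width: -0.003
grasp_force: 1.4
```

Call:
jog_arm:
  rows:
    - {"fingers": 0,"x": 1.5,"y": 0,"z": 0,"ax": 0,"ay": 0,"az": 0}
    - {"fingers": 0,"x": 1.5,"y": 0,"z": 0,"ax": 0,"ay": 0,"az": 0}
    - {"fingers": 0,"x": 1,"y": 0,"z": 0,"ax": 0,"ay": 0,"az": 0}
    - {"fingers": 0,"x": 1,"y": 0,"z": 0,"ax": 0,"ay": 0,"az": 0}
    - {"fingers": 0,"x": 0,"y": 0,"z": 0,"ax": 0,"ay": 0,"az": 0}
    - {"fingers": 0,"x": 0,"y": 0,"z": 0,"ax": 0,"ay": 0,"az": 0}
    - {"fingers": 0,"x": 0,"y": 0,"z": 0,"ax": 0,"ay": 0,"az": 0}
    - {"fingers": 0,"x": 0,"y": 0,"z": 0,"ax": 0,"ay": 0,"az": 0}

```text
t: 50.0
eef_pos: [0.4755, -0.1785, 0.1263]
tool_rot: [0.001, -0.019, 1.0, -0.0]
contact_force: [5.4, -0.6, -1.5]
gripper_width: -0.001
grasp_force: 2.5
```

The outer stop came at 0.4755, against 0.4889 before, so travel is about 13.4 mm. The earlier inner stop was therefore the true full-in stop. I'll push it back in.

Call:
jog_arm:
  rows:
    - {"fingers": 0,"x": -4,"y": 0,"z": 0,"ax": 0,"ay": 0,"az": 0}
    - {"fingers": 0,"x": 0,"y": 0,"z": -10,"ax": 0,"ay": 0,"az": 0}
    - {"fingers": 0,"x": 0,"y": 0,"z": -20,"ax": 0,"ay": 0,"az": 0}
    - {"fingers": 0,"x": 0,"y": 0,"z": -10,"ax": 0,"ay": 0,"az": 0}
    - {"fingers": 0,"x": 20,"y": 0,"z": 0,"ax": 0,"ay": 0,"az": 0}
    - {"fingers": 0,"x": 20,"y": -0.9,"z": 0,"ax": 0,"ay": 0,"az": 0}
    - {"fingers": 0,"x": 8,"y": -0.9,"z": 0,"ax": 0,"ay": 0,"az": 0}
    - {"fingers": 0,"x": 0,"y": 0,"z": 0,"ax": 0,"ay": 0,"az": 0}

```text
t: 50.8
eef_pos: [0.4299, -0.1821, 0.1663]
tool_rot: [-0.0, -0.018, 1.0, 0.0]
contact_force: [-0.1, -0.7, -0.6]
gripper_width: 0.0
grasp_force: 0.0
```

Call:
jog_arm:
  rows:
    - {"fingers": 0,"x": 0,"y": 0,"z": 0,"ax": 0,"ay": 0,"az": 0}
    - {"fingers": 0,"x": 0,"y": 0,"z": 0,"ax": 0,"ay": 0,"az": 0}
    - {"fingers": 0,"x": 0,"y": 0,"z": 10,"ax": 0,"ay": 0,"az": 0}
    - {"fingers": 0,"x": 0,"y": 0,"z": 12,"ax": 0,"ay": 0,"az": 0}
    - {"fingers": 0,"x": 0,"y": 0,"z": 12,"ax": 0,"ay": 0,"az": 0}
    - {"fingers": 0,"x": 0,"y": 0,"z": 6,"ax": 0,"ay": 0,"az": 0}
    - {"fingers": 0,"x": 0,"y": 0,"z": 0,"ax": 0,"ay": 0,"az": 0}
    - {"fingers": 0,"x": 0,"y": 0,"z": 0,"ax": 0,"ay": 0,"az": 0}

```text
t: 51.6
eef_pos: [0.431, -0.182, 0.126]
tool_rot: [-0.0, -0.019, 1.0, 0.0]
contact_force: [-0.8, -0.3, -0.2]
gripper_width: -0.001
grasp_force: 0.0
```

Call:
jog_arm:
  rows:
    - {"fingers": 0,"x": -2,"y": 0,"z": 0,"ax": 0,"ay": 0,"az": 0}
    - {"fingers": 0,"x": -2,"y": 0,"z": 0,"ax": 0,"ay": 0,"az": 0}
    - {"fingers": 0,"x": -2,"y": 0,"z": 0,"ax": 0,"ay": 0,"az": 0}
    - {"fingers": 0,"x": -2,"y": 0,"z": 0,"ax": 0,"ay": 0,"az": 0}
    - {"fingers": 0,"x": -2,"y": 0,"z": 0,"ax": 0,"ay": 0,"az": 0}
    - {"fingers": 0,"x": -2,"y": 0,"z": 0,"ax": 0,"ay": 0,"az": 0}
    - {"fingers": 0,"x": -2,"y": 0.1,"z": 0,"ax": 0,"ay": 0,"az": 0}
    - {"fingers": 0,"x": -1,"y": 0.1,"z": 0,"ax": 0,"ay": 0,"az": 0}

```text
t: 52.4
eef_pos: [0.4461, -0.1811, 0.1261]
tool_rot: [-0.0, -0.019, 1.0, 0.0]
contact_force: [-3.0, 0.2, 0.4]
gripper_width: -0.002
grasp_force: 1.6
```

Call:
jog_arm:
  rows:
    - {"fingers": 0,"x": -1,"y": 0,"z": 0,"ax": 0,"ay": 0,"az": 0}
    - {"fingers": 0,"x": -1,"y": 0,"z": 0,"ax": 0,"ay": 0,"az": 0}
    - {"fingers": 0,"x": -1,"y": 0,"z": 0,"ax": 0,"ay": 0,"az": 0}
    - {"fingers": 0,"x": -1,"y": 0,"z": 0,"ax": 0,"ay": 0,"az": 0}
    - {"fingers": 0,"x": -1,"y": 0,"z": 0,"ax": 0,"ay": 0,"az": 0}
    - {"fingers": 0,"x": -1,"y": 0,"z": 0,"ax": 0,"ay": 0,"az": 0}
    - {"fingers": 0,"x": 0,"y": 0,"z": 0,"ax": 0,"ay": 0,"az": 0}
    - {"fingers": 0,"x": 0,"y": 0,"z": 0,"ax": 0,"ay": 0,"az": 0}

```text
t: 53.2
eef_pos: [0.4498, -0.1809, 0.1257]
tool_rot: [-0.002, -0.019, 1.0, 0.0]
contact_force: [-8.0, 0.3, 3.1]
gripper_width: -0.004
grasp_force: 4.2
```

Call:
jog_arm:
  rows:
    - {"fingers": 0,"x": 4,"y": 0,"z": 0,"ax": 0,"ay": 0,"az": 0}
    - {"fingers": 0,"x": 4,"y": 0,"z": 0,"ax": 0,"ay": 0,"az": 0}
    - {"fingers": 0,"x": 0,"y": 0,"z": -20,"ax": 0,"ay": 0,"az": 0}
    - {"fingers": 0,"x": 0,"y": 0,"z": -30,"ax": 0,"ay": 0,"az": 0}
    - {"fingers": 0,"x": 0,"y": 0,"z": -30,"ax": 0,"ay": 0,"az": 0}
    - {"fingers": 0,"x": 0,"y": 0,"z": -10,"ax": 0,"ay": 0,"az": 0}
    - {"fingers": 0,"x": 0,"y": 0,"z": 0,"ax": 0,"ay": 0,"az": 0}
    - {"fingers": 0,"x": 0,"y": 0,"z": 0,"ax": 0,"ay": 0,"az": 0}

```text
t: 54.0
eef_pos: [0.4438, -0.1809, 0.2155]
tool_rot: [-0.0, -0.019, 1.0, 0.0]
contact_force: [0.4, 0.1, -0.3]
gripper_width: 0.002
grasp_force: 0.0
```

The slide is back at its inner stop (0.4498, 8 N), and the arm is clear. I'll hand in.

```bash
python3 -c "
from station import bot
print(bot.hand_in())"
```

```text
the job is handed in; nothing more can be done
None
```

The job is handed in, with no verdict returned: the collet chuck sits home in the stand with its slots over the keys, and the lock slide is at its inner stop. I confirmed that stop by feel (about 13.4 mm from stop to stop) because the camera calls had run out.

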